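# Load the bench lift with sample cases and pump it up

### The arm

A 6-joint arm with a two-finger parallel gripper is mounted at the origin on the work surface. World frame = base frame: x ahead of the robot, y to its left, z up, the work surface at z = 0. Lengths are in m, angles in rad, forces in N, time in s.
With the tool pointing down it reaches from about 0.35 to 0.975 m from the base axis. Payload 4.9 kg.
Tool frame: the origin (TCP) lies at the very end of the fingers, on their centre line; the grasp point (between the pads) lies 19 mm behind it; z points along the fingers, y is the line along which they close (so a half turn about z gives the same grasp; the last joint's range is limited). The gripper opens to 85 mm and grips with 20 to 120 N. Pads are 22 mm wide; open, the fingers measure 114 mm over their backs; the gripper's body (76 mm by 85 mm) begins 54 mm behind the grasp point. The pads swing forward as they close: fully open they stand 13 mm farther back than shut.
Start: joints at [-1.358, 0.053, 1.613, -0, 1.476, -0.119], TCP at [0.204, -0.591, 0.231] pointing down, gripper open.
Joint ranges: [-3.01, 3.01], [-1.01, 2.22], [0.06, 2.58], [-1.02, 4.17], [0.09, 2.62], [-3.14, 3.14]. Speed limits (rad/s): [2.57, 2.57, 3.14, 3.14, 3.14, 3.14].

### API

Orientations are given as a unit quaternion [w, x, y, z].
In Python, from plant import manip gives the robot as it stands.
- The arm moves only by the tool send_rows, never from a script. Its argument "increments" is a list of rows, each an object of numbers: "claw": the closure, from -1 (fully open) to 1 (shut); "dx", "dy", "dz": the shift along the tool's x, y, z in units of 0.5 m (1.0 is 0.5 m); "yaw": the turn about the tool's z in units of 1.5 rad (1.0 is 1.5 rad). A call has 1 to 20 rows; each row is the pose to reach, as a shift and turn from the pose commanded when the call began, along the tool's axes at that moment; what a row does not reach only later rows make up. A row lasts 1/8 s, in which the tool goes at most 62.5 mm and 10.7 degrees, less where a joint would pass 70% of its speed; a pose out of reach is approached as far as the arm can. A call with a number of a shift or a turn outside -1 to 1 is refused whole. A call with a gripper value outside its range is refused whole. The fingers move at their own pace and stop on an object; the grip force is fixed at half the most. Time passes only in rows, so rows that repeat a pose let the fingers close. It gives the time, the measured TCP pose, the force, the opening and the grip force at its end, in the units of the state.
- manip.state(): the state, without advancing time (a new reading comes with each control period).
- manip.grab_frame(name): name is "side" or "top"; returns the picture (400x640x3 uint8, red, green, blue); there is no depth.
- manip.camera_params(name): a dict with "camera_matrix" (3x3 intrinsics, pixels), "k1" (the pictures are not rectified: a ray, as slopes to the right and down, at radius r is drawn at 1 + k1 r^2 times it, then the intrinsics apply), "extrinsics" (4x4, takes a point from world to camera coordinates). Camera axes: x right, y down, z forward; pixel columns grow to the right and rows downward; lengths in m; the calibration is good to about 2 mm. A picture is of the moment at which its call begins. camera_params takes no time and is no camera call.
- manip.job_done(): hands the job in; it is judged then, once.
The state is a dict: "time": time; "joint_pos": joint angles; "joint_vel": joint speeds; "joint_efforts": joint torques, N m; "tool_pos": TCP position; "tool_rot": TCP orientation; "contact_force": force on the tool from outside, world axes, zero at the start; "ft_torque": the same for the moment, N m; "gripper_width": opening from 0.0 (shut) to 1.0 (fully open); "grasp_force": force on a finger pad.
Only numpy, scipy, OpenCV 4.12 (cv2) and the standard library are available. Lean on these libraries where they do the work, as an engineer would, in place of code of your own. Each camera call takes 0.05 s, during which the arm holds its last target. There are 200 camera calls.

### The job

Stand every sample case on the lift plate while it is still down, one case squarely in each outlined place of the interlocking pattern (any places will do if there are fewer cases than places). Then pump the lift's hand lever in full strokes, fully down and right back up each time, until the plate is level with the top of the steel rail behind it. Leave the lever up and the cases standing in their outlines, and leave the two bottles alone.

Things in the scene. Friction and masses are not known exactly. Their poses are not given: they have to be found in the camera images.
- case1: white plastic sample case, a closed rigid box 94 long (its x) x 60 wide (its y) x 45 mm high with a grey grip bar standing on its lid: 40 mm long along x, 12 mm thick along y, from 45 to 73 mm above the underside; about 0.25 kg; all cases are alike and the same either way round; origin at the centre of the underside. Three to five cases are present, standing on the bench
- case2: white plastic sample case, a closed rigid box 94 long (its x) x 60 wide (its y) x 45 mm high with a grey grip bar standing on its lid: 40 mm long along x, 12 mm thick along y, from 45 to 73 mm above the underside; about 0.25 kg; all cases are alike and the same either way round; origin at the centre of the underside. Three to five cases are present, standing on the bench
- case3: white plastic sample case, a closed rigid box 94 long (its x) x 60 wide (its y) x 45 mm high with a grey grip bar standing on its lid: 40 mm long along x, 12 mm thick along y, from 45 to 73 mm above the underside; about 0.25 kg; all cases are alike and the same either way round; origin at the centre of the underside. Three to five cases are present, standing on the bench
- case4: white plastic sample case, a closed rigid box 94 long (its x) x 60 wide (its y) x 45 mm high with a grey grip bar standing on its lid: 40 mm long along x, 12 mm thick along y, from 45 to 73 mm above the underside; about 0.25 kg; all cases are alike and the same either way round; origin at the centre of the underside. Three to five cases are present, standing on the bench
- case5: white plastic sample case, a closed rigid box 94 long (its x) x 60 wide (its y) x 45 mm high with a grey grip bar standing on its lid: 40 mm long along x, 12 mm thick along y, from 45 to 73 mm above the underside; about 0.25 kg; all cases are alike and the same either way round; origin at the centre of the underside. Three to five cases are present, standing on the bench
- place_a1 (a point): centre of one of five case places outlined in white on the green top of the lift plate, on the top surface; near row (towards the lift's -x side): two places with their long sides along the lift's y. Its x axis runs along the long side of the outlined place (99 x 65 mm, 8 mm between neighbouring cases). Rises with the plate
- place_a2 (a point): centre of one of five case places outlined in white on the green top of the lift plate, on the top surface; near row (towards the lift's -x side): two places with their long sides along the lift's y. Its x axis runs along the long side of the outlined place (99 x 65 mm, 8 mm between neighbouring cases). Rises with the plate
- place_b1 (a point): centre of one of five case places outlined in white on the green top of the lift plate, on the top surface; far row (towards the rail): three places with their long sides along the lift's x. Its x axis runs along the long side of the outlined place (99 x 65 mm, 8 mm between neighbouring cases). Rises with the plate
- place_b2 (a point): centre of one of five case places outlined in white on the green top of the lift plate, on the top surface; far row (towards the rail): three places with their long sides along the lift's x. Its x axis runs along the long side of the outlined place (99 x 65 mm, 8 mm between neighbouring cases). Rises with the plate
- place_b3 (a point): centre of one of five case places outlined in white on the green top of the lift plate, on the top surface; far row (towards the rail): three places with their long sides along the lift's x. Its x axis runs along the long side of the outlined place (99 x 65 mm, 8 mm between neighbouring cases). Rises with the plate
- lift: hand-pumped lift, fixed: base 230 (x) x 250 (y) x 45 mm; lift plate 212 x 246 mm with green top, 65 mm high when down; round steel rail on two posts along the far (+x) side, x = 135 mm, top 149 mm high; pump block on the left (+y) side, x 45 to 145, y 147 to 203, 150 mm high, with a toothed bar that rises with the plate. Origin at the centre of the base's underside, z up
- plate (a joint): height of the lift plate above its lowest position, m: starts at 0 to 0.0035; 0.084 is level with the rail, where the pump stops lifting and idles. The plate does not sink when the lever goes back; the first full stroke lifts it to about 0.027, each later one by 19 mm, provided the lever came right back up in between
- lever (a joint): angle of the pump lever, rad: 0 at rest (raised), 0.80 fully down at its stop. A spring brings it back up when let go; pumping takes roughly 10 to 20 N at the grip
- lever_grip (a point): centre of the lever's black T grip, a round bar 18 mm thick and 86 mm long along the lift's y; moves with the lever on a 220 mm radius about lever_pivot; at rest it is about 237 mm above the bench (32 degrees above level, to the lift's -x), fully down about 68 mm
- lever_pivot (a point): pivot of the pump lever, 120 mm above the bench, axis along the lift's y; the lever arm is a 12 mm steel rod
- reagent_bottle: brown glass bottle, 72 mm wide, 170 mm high; not part of the work; origin under its centre
- wash_bottle: white plastic bottle, 60 mm wide, 150 mm high; not part of the work; origin under its centre

How it is judged:
By the outcome, as a careful person would: the job done as asked, in the order asked, and still so for the second after the job is handed in, with the robot touching nothing.
Of case1, case2, case3, case4, case5 only 3 to 5 are there at a start; the rules pass over those that are not, and their reading is None.
At some moment in a run one of case1, case2, case3, case4, case5 may be knocked a few centimetres aside while the robot is not near it.
It also fails if it takes over 210 s, if anything falls off the work surface, if the arm or the gripper's body presses on something with over 40 N, if the wrist force passes 120 N, or if a joint passes its speed limit or range.

## Working session

There is one attempt and no reset: what is moved stays moved. The work goes in short steps, Python scripts to look and compute and a tool call to move; the robot and the scene stay as the last step left them, time stands still between calls to the robot, and variables do not carry over. Pictures are saved under pics/ and viewed, at most 14 in all, crops included, and the job is handed in when it is done.

Besides the shell and the picture viewer there is one more tool, called as name([rows], argument=value, ...), one row to a line, values as JSON. send_rows: Moves the arm, as the interface text tells. Shifts and turns lie within -1 to 1; 1 stands for 0.5 m of shift or 1.5 rad of turn. Its arguments: {"type":"object","properties":{"increments":{"type":"array","items":{"type":"object","properties":{"claw":{"type":"number"},"dx":{"type":"number"},"dy":{"type":"number"},"dz":{"type":"number"},"yaw":{"type":"number"}}}}},"required":["increments"]}

```bash
mkdir -p pics; python3 - <<'E'
from plant import manip
import cv2
for n in("top","side"):
    im=manip.grab_frame(n); cv2.imwrite(f"pics/{n}0.png",im[:,:,::-1])
    p=manip.camera_params(n); print(n,p)
s=manip.state();print(s)
E
```

```text
top {'camera_matrix': array([[379.43536593,   0.        , 316.33498844],
       [  0.        , 379.43536593, 200.36521884],
       [  0.        ,   0.        ,   1.        ]]), 'k1': -0.05799482705328182, 'extrinsics': array([[ 1.95776405e-02, -9.99808259e-01, -4.01741371e-04,
        -3.92654272e-02],
       [-9.93812784e-01, -1.94162987e-02, -1.09357935e-01,
         6.40138050e-01],
       [ 1.09329167e-01,  2.54022606e-03, -9.94002354e-01,
         1.20592447e+00],
       [ 0.00000000e+00,  0.00000000e+00,  0.00000000e+00,
         1.00000000e+00]])}
side {'camera_matrix': array([[396.46400357,   0.        , 315.89328913],
       [  0.        , 396.46400357, 199.09179662],
       [  0.        ,   0.        ,   1.        ]]), 'k1': -0.023645537278449615, 'extrinsics': array([[-0.76217346, -0.64723435,  0.01339039,  0.44342062],
       [-0.3705459 ,  0.41920185, -0.82883385,  0.36725386],
       [ 0.53083646, -0.63667692, -0.55933456,  0.92989238],
       [ 0.        ,  0.        ,  0.        ,  1.        ]])}
{'time': 0.1, 'joint_pos': array([-1.35800031e+00,  5.32993711e-02,  1.61415700e+00, -1.02421006e-05,
        1.47600624e+00, -1.19009972e-01]), 'joint_vel': array([ 0.00126503,  0.00049796, -0.00372467,  0.00102593,  0.00025514,
       -0.00026619]), 'joint_efforts': array([ 1.86718440e-03, -3.94900990e+01, -3.71362710e+01,  6.78315200e-05,
        3.99298675e-03, -4.86267240e-06]), 'tool_pos': array([ 0.20346587, -0.59035571,  0.23018049]), 'tool_rot': array([-9.33709403e-04,  9.86269122e-01,  1.65143406e-01, -4.89197942e-05]), 'contact_force': array([ 0.43394102, -0.99742016, -0.25876495]), 'ft_torque': array([ 0.00615426, -0.00954983,  0.01321569]), 'grasp_force': 0.0, 'gripper_width': 1.0025431665672497}
```

View pics/top0.png

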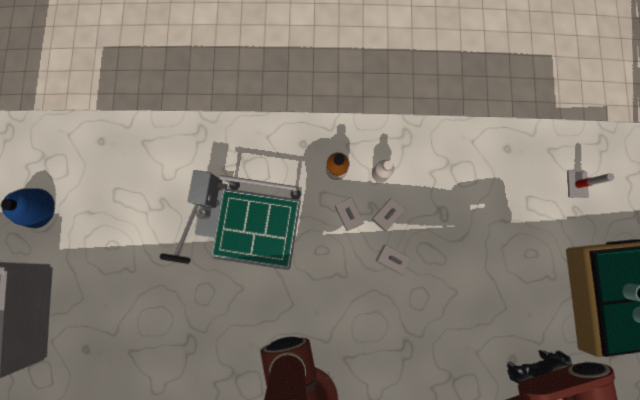

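View pics/side0.png

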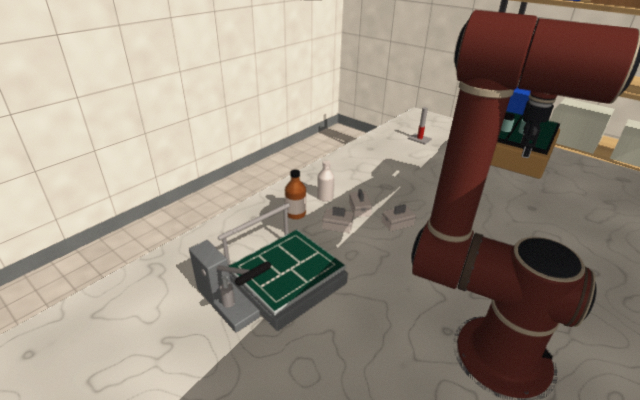

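The top view shows three cases near (347,213), (387,214) and (392,259), the green plate around (255,228), and the lever grip at (175,258). The side view confirms three cases. Next I'll measure them from enlarged crops.

```bash
cat > h.py <<'E'
import numpy as np, cv2
from plant import manip
def rays(name,px):
    p=manip.camera_params(name);K=p["camera_matrix"];E=p["extrinsics"];k=p["k1"]
    d=(np.atleast_2d(px)-K[[0,1],[2,2]])/K[0,0]
    u=d.copy()
    for _ in range(20): u=d/(1+k*(u**2).sum(1,keepdims=True))
    R,t=E[:3,:3],E[:3,3]
    return -R.T@t, np.c_[u,np.ones(len(u))]@R
def onplane(name,px,z):
    o,d=rays(name,px); return o+d*((z-o[2])/d[:,2])[:,None]
def proj(name,P):
    p=manip.camera_params(name);K=p["camera_matrix"];E=p["extrinsics"]
    c=np.atleast_2d(P)@E[:3,:3].T+E[:3,3];u=c[:,:2]/c[:,2:]
    u=u*(1+p["k1"]*(u**2).sum(1,keepdims=True)); return u*K[0,0]+K[[0,1],[2,2]]
def rect(pts):
    (c,(w,h),a)=cv2.minAreaRect(np.float32(pts)*1000)
    a=a if w>=h else a+90
    return np.array(c)/1000,max(w,h),min(w,h),(a+90)%180-90
E
python3 - <<'E'
from h import *
im=cv2.imread("pics/top0.png")
hsv=cv2.cvtColor(im,cv2.COLOR_BGR2HSV)
g=cv2.inRange(hsv,(60,80,30),(100,255,255))
g[:, 330:]=0;g[:,:190]=0
n,l,st,c=cv2.connectedComponentsWithStats(g)
for i in range(1,n):
    if st[i,4]<30: continue
    ct=max(cv2.findContours(np.uint8(l==i),0,2)[0],key=cv2.contourArea)[:,0]
    print("green",st[i],rect(onplane("top",ct,.065)[:,:2]))
a=cv2.resize(im[140:275,155:305],None,fx=5,fy=4.4 and 5,interpolation=cv2.INTER_CUBIC)
cv2.imwrite("pics/c1.png",a[:600])
b=cv2.resize(im[185:285,325:425],None,fx=6,fy=6,interpolation=cv2.INTER_CUBIC)
cv2.imwrite("pics/c2.png",b)
E
```

```text
green [ 214  191   83   75 4001] (array([0.54606085, 0.1660663 ]), 235.94229125976562, 204.14480590820312, 82.56328582763672)
```

View pics/c1.png

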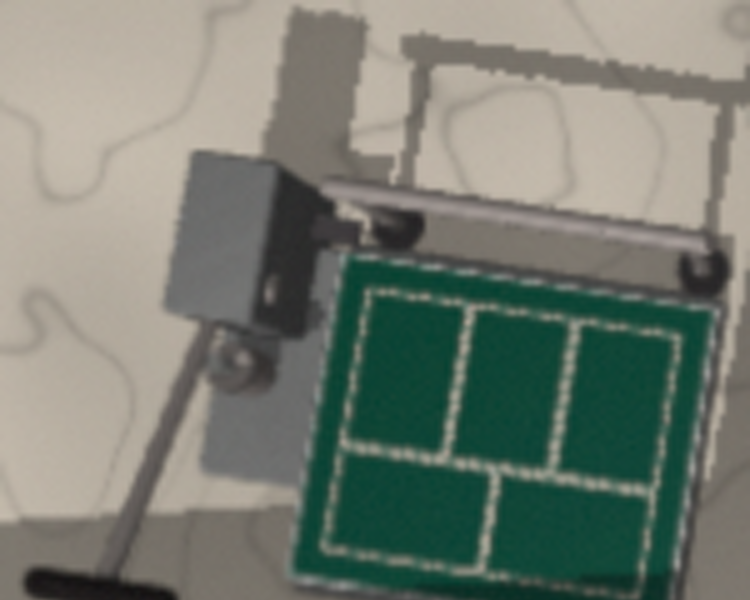

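View pics/c2.png

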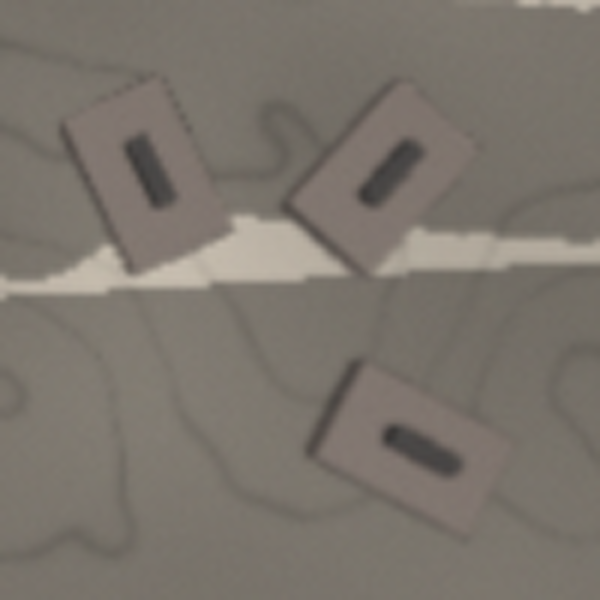

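The crops show the outlines clearly: three far-row cells, two near-row cells. The lids have dark grip bars at about (347,213), (390,214) and (395,260) in full-picture pixels. Now measuring the pattern lines, bars and lever.

```bash
cat >> h.py <<'E'
def lift(im,z=.065):
    hsv=cv2.cvtColor(im,cv2.COLOR_BGR2HSV)
    g=cv2.inRange(hsv,(60,80,30),(100,255,255)); g[:,330:]=0; g[:,:190]=0
    ct=max(cv2.findContours(g,0,2)[0],key=cv2.contourArea)[:,0]
    return rect(onplane("top",ct,z)[:,:2]),g
def bars(im,zf=lambda i:.073,x0=325,x1=425,y0=185,y1=285,thr=70):
    s=6; c=cv2.resize(im[y0:y1,x0:x1],None,fx=s,fy=s,interpolation=cv2.INTER_CUBIC)
    m=np.uint8(cv2.cvtColor(c,cv2.COLOR_BGR2GRAY)<thr)
    n,l,st,_=cv2.connectedComponentsWithStats(m); out=[]
    for i in range(1,n):
        if not 1000<st[i,4]<5000: continue
        v,u=np.nonzero(l==i); p=np.c_[(u+.5)/s-.5+x0,(v+.5)/s-.5+y0]
        P=onplane("top",p,.073)[:,:2]; C=np.cov(P.T); w,V=np.linalg.eigh(C)
        ln,wd=np.sqrt(12*w[::-1])*1000
        if ln/wd<2: continue
        out.append((P.mean(0).round(4),round(np.degrees(np.arctan(V[1,1]/V[0,1])),1),ln.round(1),wd.round(1),p.mean(0).round(1)))
    return out
E
python3 - <<'E'
from h import *
im=cv2.imread("pics/top0.png")
(c,_,_,a),g=lift(im); th=np.radians(a-90); print(c,a)
X=np.array([np.cos(th),np.sin(th)]);Y=np.array([-X[1],X[0]])
s=6;big=cv2.resize(im[180:275,205:305],None,fx=s,fy=s,interpolation=cv2.INTER_CUBIC).astype(float)
v,u=np.mgrid[0:big.shape[0],0:big.shape[1]]
P=onplane("top",np.c_[(u.ravel()+.5)/s-.5+205,(v.ravel()+.5)/s-.5+180],.065)[:,:2]-c
x,y=P@X*1000,P@Y*1000; w=big[:,:,2].ravel()
def prof(t,m,lo,hi):
    b=np.arange(lo,hi,1.); k=np.digitize(t[m],b); 
    pr=np.array([w[m][k==i].mean() for i in range(1,len(b))]);bc=b[:-1]+.5
    base=np.median(pr);r=[]
    for i in range(2,len(pr)-2):
        if pr[i]==pr[max(0,i-8):i+9].max() and pr[i]>base+20:
            q=slice(max(0,i-4),i+5);r.append((round((bc[q]*(pr[q]-base)).sum()/(pr[q]-base).sum(),1),int(pr[i])))
    return r
print("x lines, left third",prof(x,(abs(y-68)<25),-98,98)," mid",prof(x,(abs(y)<25),-98,98)," right",prof(x,(abs(y+68)<25),-98,98))
print("y lines b",prof(y,(abs(x-34)<35),-114,114)," b far",prof(y,(abs(x-60)<15),-114,114),"b near",prof(y,abs(x-10)<12,-114,114)," a",prof(y,(abs(x+51)<22),-114,114))
for b in bars(im):print(b)
p=manip.camera_params("top");print("cam",-p["extrinsics"][:3,:3].T@p["extrinsics"][:3,3])
m=np.uint8(cv2.cvtColor(im,cv2.COLOR_BGR2GRAY)<50);m[:,200:]=0;m[:250]=0;m[270:]=0;m[:,:150]=0
v,u=np.nonzero(m);print("grip px",u.min(),u.max(),np.mean(u),np.mean(v),"at z.237",onplane("top",[[u.mean(),v.mean()]],.237))
E
```

```text
[0.54606085 0.1660663 ] 82.56328582763672
x lines, left third [(np.float64(-84.1), 101), (np.float64(-17.5), 132), (np.float64(83.4), 104)]  mid [(np.float64(-83.5), 102), (np.float64(-65.5), 38), (np.float64(-45.5), 36), (np.float64(-17.5), 137), (np.float64(83.4), 101)]  right [(np.float64(-84.2), 65), (np.float64(-17.4), 137), (np.float64(83.3), 99)]
y lines b [(np.float64(-100.5), 100), (np.float64(-33.7), 138), (np.float64(34.3), 143), (np.float64(100.7), 102)]  b far [(np.float64(-100.5), 104), (np.float64(-34.3), 136), (np.float64(34.3), 144), (np.float64(100.6), 98)] b near [(np.float64(-100.5), 101), (np.float64(-33.7), 143), (np.float64(34.3), 145), (np.float64(100.6), 105)]  a [(np.float64(-100.4), 100), (np.float64(-0.2), 145), (np.float64(101.1), 101)]
cam [ 0.50510338 -0.02989211  1.26868016]
grip px 160 189 174.55900621118013 258.055900621118 at z.237 [[0.45342148 0.35471897 0.237     ]]
```

```bash
python3 - <<'E'
from h import *
im=cv2.imread("pics/top0.png")
print([cv2.cvtColor(im,cv2.COLOR_BGR2GRAY)[y,x] for x,y in((350,213),(390,214),(395,260),(385,205),(340,205))])
for t in (80,88,95):
    for b in bars(im,thr=t):print(t,b)
R=manip.state()["tool_rot"];print(R)
E
```

```text
[np.uint8(71), np.uint8(71), np.uint8(72), np.uint8(108), np.uint8(121)]
80 (array([ 0.5979, -0.1318]), np.float64(27.0), np.float64(35.3), np.float64(11.5), array([349.3, 213.2]))
80 (array([ 0.5997, -0.2587]), np.float64(-41.2), np.float64(39.0), np.float64(11.0), array([389.4, 213.4]))
80 (array([ 0.4554, -0.2751]), np.float64(63.5), np.float64(39.4), np.float64(10.2), array([394.6, 259.5]))
88 (array([ 0.598, -0.132]), np.float64(26.8), np.float64(37.2), np.float64(13.1), array([349.4, 213.2]))
88 (array([ 0.5996, -0.2591]), np.float64(-41.3), np.float64(40.3), np.float64(12.9), array([389.5, 213.4]))
88 (array([ 0.4552, -0.2755]), np.float64(63.5), np.float64(40.7), np.float64(12.1), array([394.7, 259.5]))
95 (array([ 0.5974, -0.2254]), np.float64(-25.6), np.float64(101.1), np.float64(35.2), array([378.9, 213.9]))
95 (array([ 0.598 , -0.1322]), np.float64(26.9), np.float64(38.6), np.float64(14.2), array([349.4, 213.2]))
95 (array([ 0.5996, -0.2593]), np.float64(-41.3), np.float64(41.4), np.float64(14.2), array([389.5, 213.4]))
95 (array([ 0.477 , -0.2294]), np.float64(-27.2), np.float64(55.3), np.float64(6.7), array([380. , 252.3]))
95 (array([ 0.4551, -0.2758]), np.float64(63.6), np.float64(41.9), np.float64(13.5), array([394.8, 259.6]))
[-9.33709403e-04  9.86269122e-01  1.65143406e-01 -4.89197942e-05]
```

```bash
python3 - <<'E'
from h import *
for n,q in dict(c1=[(65,123),(158,77),(235,228),(137,270)],c2=[(407,82),(478,148),(370,272),(290,202)],c3=[(370,365),(512,440),(467,538),(322,455)]).items():
    p=(np.array(q)+.5)/6-.5+[325,185]; P=onplane("top",p,.045)[:,:2]
    e=np.linalg.norm(np.roll(P,-1,0)-P,axis=1)*1000
    print(n,P.mean(0).round(4),e.round(1),rect(P))
E
```

```text
c1 [ 0.5987 -0.1344] [56.4 91.3 57.5 88. ] (array([ 0.59783417, -0.13461926]), 91.3248291015625, 57.431678771972656, 27.468381881713867)
c2 [ 0.6003 -0.2629] [52.2 89.8 56.8 91.8] (array([ 0.6012572 , -0.26218933]), 91.63063049316406, 56.83720397949219, -40.77675247192383)
c3 [ 0.4542 -0.2798] [85.5 57.5 88.6 54.5] (array([ 0.45391507, -0.28051822]), 88.54566955566406, 57.411895751953125, 62.0521125793457)
```

```bash
cat >> h.py <<'E'
PL=dict(b1=(.5881,.2292,-7.44),b2=(.5793,.1618,-7.44),b3=(.5705,.0944,-7.44),a2=(.4890,.1226,82.56))
def go(*wps):
    s=manip.state();q=s["tool_rot"];p=s["tool_pos"]
    from scipy.spatial.transform import Rotation as R
    M=R.from_quat(q[[1,2,3,0]]).as_matrix(); a0=np.degrees(np.arctan2(M[1,0],M[0,0]))
    print("t",round(s["time"],2),"at",p.round(4),"ang",round(a0,1),"tilt",M[2,2].round(4),"w",round(s["gripper_width"],3),"F",s["contact_force"].round(1),round(s["grasp_force"],1))
    for x,y,z,a in wps:
        d=(np.array([x,y,z])-p)@M/.5; da=(a-a0+90)%180-90
        print("dx %.3f dy %.3f dz %.3f yaw %.3f"%(*d,-np.radians(da)/1.5))
E
python3 -c "
from h import *
go((.598,-.1335,.13,27),(.598,-.1335,.05,27))"
```

```text
t 0.1 at [ 0.2035 -0.5904  0.2302] ang 19.0 tilt -1.0 w 1.003 F [ 0.4 -1.  -0.3] 0.0
dx 1.044 dy -0.606 dz 0.202 yaw -0.093
dx 1.044 dy -0.606 dz 0.362 yaw -0.093
```

send_rows([
  {"dx": 0.5,"dy": -0.3,"dz": 0,"yaw": -0.093,"claw": -1},
  {"dx": 0.9,"dy": -0.5,"dz": 0.05,"yaw": -0.093,"claw": -1},
  {"dx": 0.9,"dy": -0.5,"dz": 0.05,"yaw": -0.093,"claw": -1},
  {"dx": 0.9,"dy": -0.5,"dz": 0.05,"yaw": -0.093,"claw": -1},
  {"dx": 0.9,"dy": -0.5,"dz": 0.05,"yaw": -0.093,"claw": -1},
  {"dx": 0.9,"dy": -0.5,"dz": 0.05,"yaw": -0.093,"claw": -1},
  {"dx": 0.9,"dy": -0.5,"dz": 0.05,"yaw": -0.093,"claw": -1},
  {"dx": 0.9,"dy": -0.5,"dz": 0.05,"yaw": -0.093,"claw": -1},
  {"dx": 0.9,"dy": -0.5,"dz": 0.05,"yaw": -0.093,"claw": -1},
  {"dx": 0.9,"dy": -0.5,"dz": 0.05,"yaw": -0.093,"claw": -1},
  {"dx": 0.9,"dy": -0.5,"dz": 0.05,"yaw": -0.093,"claw": -1},
  {"dx": 0.9,"dy": -0.5,"dz": 0.05,"yaw": -0.093,"claw": -1},
])

```text
time: 1.6
tool_pos: [0.5468, -0.2093, 0.2064]
tool_rot: [0.0, 0.973, 0.232, -0.0]
contact_force: [0.3, -0.6, 0.2]
gripper_width: 1.004
grasp_force: 0.0
```

```bash
python3 -c "
from h import *
go((.598,-.1335,.13,27),(.598,-.1335,.05,27))"
```

```text
t 1.6 at [ 0.5468 -0.2093  0.2064] ang 26.9 tilt -1.0 w 1.004 F [ 0.3 -0.6  0.2] 0.0
dx 0.160 dy -0.089 dz 0.153 yaw -0.001
dx 0.160 dy -0.089 dz 0.313 yaw -0.001
```

send_rows([
  {"dx": 0.16,"dy": -0.089,"dz": 0.12,"claw": -1},
  {"dx": 0.16,"dy": -0.089,"dz": 0.15,"claw": -1},
  {"dx": 0.16,"dy": -0.089,"dz": 0.15,"claw": -0.5},
  {"dx": 0.16,"dy": -0.089,"dz": 0.2,"claw": -0.3},
  {"dx": 0.16,"dy": -0.089,"dz": 0.26,"claw": -0.2},
  {"dx": 0.16,"dy": -0.089,"dz": 0.313,"claw": -0.2},
  {"dx": 0.16,"dy": -0.089,"dz": 0.313,"claw": -0.2},
  {"dx": 0.16,"dy": -0.089,"dz": 0.313,"claw": 1},
  {"dx": 0.16,"dy": -0.089,"dz": 0.313,"claw": 1},
  {"dx": 0.16,"dy": -0.089,"dz": 0.313,"claw": 1},
  {"dx": 0.16,"dy": -0.089,"dz": 0.313,"claw": 1},
  {"dx": 0.16,"dy": -0.089,"dz": 0.313,"claw": 1},
  {"dx": 0.16,"dy": -0.089,"dz": 0.313,"claw": 1},
  {"dx": 0.16,"dy": -0.089,"dz": 0.313,"claw": 1},
])

```text
invalid input
```

```bash
python3 -c "
from h import *
x,y,a=PL['b3']
go((.598,-.1335,.22,27),(x,y,.22,a),(x,y,.135,a))"
```

```text
t 1.6 at [ 0.5468 -0.2093  0.2064] ang 26.9 tilt -1.0 w 1.004 F [ 0.3 -0.6  0.2] 0.0
dx 0.160 dy -0.089 dz -0.027 yaw -0.001
dx 0.317 dy -0.520 dz -0.027 yaw 0.399
dx 0.317 dy -0.520 dz 0.143 yaw 0.399
```

Yaw apparently must be given in every row.

send_rows([
  {"dx": 0.16,"dy": -0.089,"dz": 0.12,"yaw": 0,"claw": -1},
  {"dx": 0.16,"dy": -0.089,"dz": 0.15,"yaw": 0,"claw": -1},
  {"dx": 0.16,"dy": -0.089,"dz": 0.15,"yaw": 0,"claw": -0.5},
  {"dx": 0.16,"dy": -0.089,"dz": 0.2,"yaw": 0,"claw": -0.3},
  {"dx": 0.16,"dy": -0.089,"dz": 0.26,"yaw": 0,"claw": -0.2},
  {"dx": 0.16,"dy": -0.089,"dz": 0.313,"yaw": 0,"claw": -0.2},
  {"dx": 0.16,"dy": -0.089,"dz": 0.313,"yaw": 0,"claw": -0.2},
  {"dx": 0.16,"dy": -0.089,"dz": 0.313,"yaw": 0,"claw": 1},
  {"dx": 0.16,"dy": -0.089,"dz": 0.313,"yaw": 0,"claw": 1},
  {"dx": 0.16,"dy": -0.089,"dz": 0.313,"yaw": 0,"claw": 1},
  {"dx": 0.16,"dy": -0.089,"dz": 0.313,"yaw": 0,"claw": 1},
  {"dx": 0.16,"dy": -0.089,"dz": 0.313,"yaw": 0,"claw": 1},
])

```text
time: 3.1
tool_pos: [0.6, -0.1327, 0.0521]
tool_rot: [0.001, 0.972, 0.234, 0.001]
contact_force: [-2.1, -0.9, 6.4]
gripper_width: 0.124
grasp_force: 61.3
```

```bash
python3 -c "
from h import *
x,y,a=PL['b3']
go((.598,-.1335,.22,27),(x,y,.22,a),(x,y,.135,a))"
```

```text
t 3.1 at [ 0.6    -0.1327  0.0521] ang 27.0 tilt -1.0 w 0.124 F [-2.1 -0.9  6.4] 61.3
dx -0.004 dy 0.001 dz -0.336 yaw 0.000
dx 0.154 dy -0.431 dz -0.337 yaw 0.401
dx 0.154 dy -0.431 dz -0.167 yaw 0.401
```

send_rows([
  {"dx": 0,"dy": 0,"dz": -0.06,"yaw": 0,"claw": 1},
  {"dx": 0,"dy": 0,"dz": -0.16,"yaw": 0,"claw": 1},
  {"dx": 0,"dy": 0,"dz": -0.27,"yaw": 0,"claw": 1},
  {"dx": 0.01,"dy": -0.05,"dz": -0.34,"yaw": 0.05,"claw": 1},
  {"dx": 0.05,"dy": -0.15,"dz": -0.34,"yaw": 0.12,"claw": 1},
  {"dx": 0.1,"dy": -0.25,"dz": -0.34,"yaw": 0.22,"claw": 1},
  {"dx": 0.12,"dy": -0.34,"dz": -0.34,"yaw": 0.32,"claw": 1},
  {"dx": 0.15,"dy": -0.41,"dz": -0.34,"yaw": 0.39,"claw": 1},
  {"dx": 0.155,"dy": -0.431,"dz": -0.34,"yaw": 0.401,"claw": 1},
  {"dx": 0.155,"dy": -0.431,"dz": -0.27,"yaw": 0.401,"claw": 1},
  {"dx": 0.155,"dy": -0.431,"dz": -0.2,"yaw": 0.401,"claw": 1},
  {"dx": 0.155,"dy": -0.431,"dz": -0.17,"yaw": 0.401,"claw": 1},
  {"dx": 0.155,"dy": -0.431,"dz": -0.17,"yaw": 0.401,"claw": 1},
])

```text
time: 4.72
tool_pos: [0.569, 0.0947, 0.1335]
tool_rot: [0.0, 0.998, -0.065, -0.001]
contact_force: [0.5, -0.9, -2.5]
gripper_width: 0.122
grasp_force: 60.0
```

```bash
python3 -c "
from h import *
x,y,a=PL['b3']
go((x,y,.118,a))
for n in('top','side'): cv2.imwrite('pics/%s1.png'%n,manip.grab_frame(n)[:,:,::-1])
a=cv2.imread('pics/top1.png')[160:290,200:400];b=cv2.imread('pics/side1.png')[190:340,180:380]
cv2.imwrite('pics/p1.png',cv2.resize(b,None,fx=4,fy=4,interpolation=2)); print(bars(cv2.imread('pics/top1.png'),thr=88))
"
```

```text
t 4.72 at [0.569  0.0947 0.1335] ang -7.5 tilt -1.0 w 0.122 F [ 0.5 -0.9 -2.5] 60.0
dx 0.003 dy 0.000 dz 0.031 yaw -0.000
[(array([ 0.4553, -0.2755]), np.float64(63.3), np.float64(40.5), np.float64(11.7), array([394.7, 259.5]))]
```

View pics/p1.png

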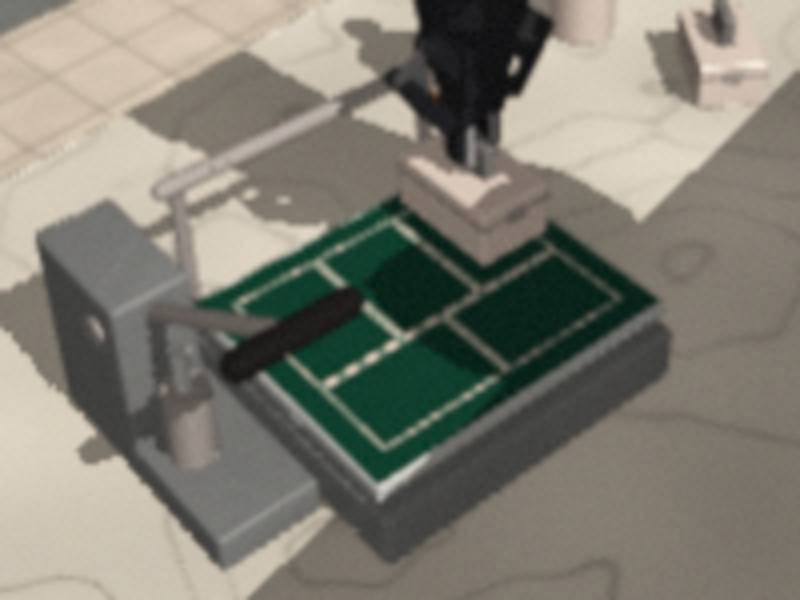

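The side view shows the case held level above place b3, with its near bottom corner at about crop (485,262). I'll lower it now.

```bash
python3 -c "
from h import *
P=onplane('side',[[180+485.5/4-.5,190+262.5/4-.5]],.0815)[0,:2]-[.5461,.1661]
th=np.radians(-7.44);X=np.array([np.cos(th),np.sin(th)]);Y=np.array([-X[1],X[0]])
print(P@X,P@Y,'expect -.0135-.0015,-.038')"
```

```text
-0.007693797513741514 -0.04427740820127983 expect -.0135-.0015,-.038
```

send_rows([
  {"dx": 0.003,"dy": 0,"dz": 0.01,"yaw": 0,"claw": 1},
  {"dx": 0.003,"dy": 0,"dz": 0.018,"yaw": 0,"claw": 1},
  {"dx": 0.003,"dy": 0,"dz": 0.025,"yaw": 0,"claw": 1},
  {"dx": 0.003,"dy": 0,"dz": 0.025,"yaw": 0,"claw": 1},
])

```text
time: 5.32
tool_pos: [0.571, 0.0951, 0.1218]
tool_rot: [0.0, 0.998, -0.065, -0.0]
contact_force: [-0.3, -0.4, -2.3]
gripper_width: 0.129
grasp_force: 60.1
```

send_rows([
  {"dx": 0,"dy": 0,"dz": 0.006,"yaw": 0,"claw": 1},
  {"dx": 0,"dy": 0,"dz": 0.01,"yaw": 0,"claw": 1},
  {"dx": 0,"dy": 0,"dz": 0.01,"yaw": 0,"claw": 1},
])

```text
time: 5.7
tool_pos: [0.5716, 0.0951, 0.1178]
tool_rot: [-0.0, 0.998, -0.065, 0.0]
contact_force: [-1.1, 0.6, 0.2]
gripper_width: 0.127
grasp_force: 60.4
```

send_rows([
  {"dx": 0,"dy": 0,"dz": 0.01,"yaw": 0,"claw": 0.3},
  {"dx": 0,"dy": 0,"dz": 0.01,"yaw": 0,"claw": 0.1},
  {"dx": 0,"dy": 0,"dz": 0.01,"yaw": 0,"claw": 0.1},
  {"dx": 0,"dy": 0,"dz": 0.01,"yaw": 0,"claw": 0.1},
  {"dx": 0,"dy": 0,"dz": -0.05,"yaw": 0,"claw": 0.1},
  {"dx": 0,"dy": 0,"dz": -0.15,"yaw": 0,"claw": 0},
  {"dx": 0,"dy": 0.1,"dz": -0.2,"yaw": 0,"claw": -0.2},
  {"dx": 0,"dy": 0.2,"dz": -0.2,"yaw": 0,"claw": -0.2},
  {"dx": 0,"dy": 0.3,"dz": -0.2,"yaw": 0,"claw": -0.2},
  {"dx": -0.1,"dy": 0.4,"dz": -0.2,"yaw": 0,"claw": -0.2},
  {"dx": -0.2,"dy": 0.4,"dz": -0.2,"yaw": 0,"claw": -0.2},
  {"dx": -0.3,"dy": 0.4,"dz": -0.2,"yaw": 0,"claw": -0.2},
  {"dx": -0.3,"dy": 0.4,"dz": -0.2,"yaw": 0,"claw": -0.2},
])

```text
time: 7.32
tool_pos: [0.3945, -0.0835, 0.217]
tool_rot: [0.0, 0.998, -0.066, 0.001]
contact_force: [0.3, -0.7, 0.7]
gripper_width: 0.598
grasp_force: 0.0
```

```bash
python3 -c "
from h import *
for n in('top','side'): cv2.imwrite('pics/%s2.png'%n,manip.grab_frame(n)[:,:,::-1])
a=cv2.imread('pics/top2.png')
cv2.imwrite('pics/p2.png',cv2.resize(a[180:280,200:440],None,fx=3.33,fy=4,interpolation=2)); 
for b in bars(a,thr=88): print(b)
go((.6,-.261,.15,-41),(.6,-.261,.055,-41))
"
```

```text
(array([ 0.4774, -0.2296]), np.float64(-27.3), np.float64(53.5), np.float64(5.2), array([380.1, 252.2]))
(array([ 0.4552, -0.2755]), np.float64(63.4), np.float64(40.8), np.float64(12.3), array([394.7, 259.5]))
t 7.42 at [ 0.3969 -0.084   0.2179] ang -7.5 tilt -1.0 w 0.599 F [-0.9 -0.2  0.2] 0.0
dx 0.449 dy 0.298 dz 0.137 yaw 0.390
dx 0.448 dy 0.298 dz 0.327 yaw 0.390
```

View pics/p2.png

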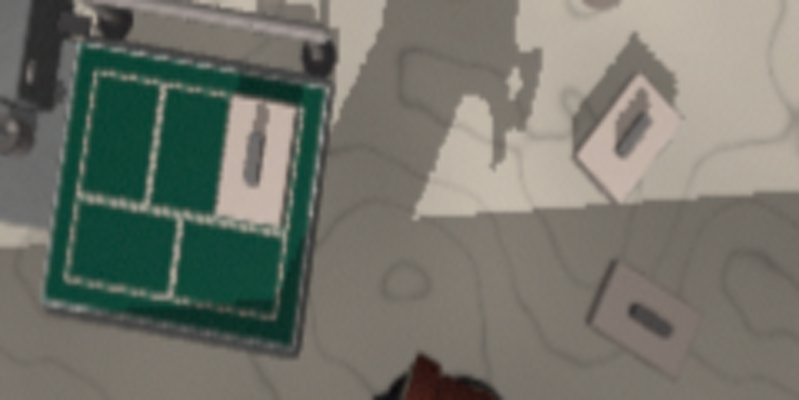

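The picture shows case 1 in b3 (lid around crop (255,160)) and the other two cases where they were. Checking the lid position numerically.

```bash
cat >> h.py <<'E'
def lids(im,z=.1105,c=np.array([.5461,.1661]),ang=-7.44,thr=105,half=(.105,.120)):
    th=np.radians(ang);X=np.array([np.cos(th),np.sin(th)]);Y=np.array([-X[1],X[0]])
    s=6; big=cv2.resize(im[170:280,195:320],None,fx=s,fy=s,interpolation=cv2.INTER_CUBIC)
    m=np.uint8(big[:,:,2]>thr); m=cv2.morphologyEx(m,cv2.MORPH_OPEN,np.ones((31,31)))
    for ct in cv2.findContours(m,0,2)[0]:
        if cv2.contourArea(ct)<4000: continue
        P=onplane("top",(ct[:,0]+.5)/s-.5+[195,170],z)[:,:2]-c
        q=np.c_[P@X,P@Y]*1000
        if abs(q.mean(0)[0])<105 and abs(q.mean(0)[1])<120:
            r=rect(q/1000); print("lid lift mm",(r[0]*1000).round(1),"size %.0f %.0f ang %.1f"%r[1:])
E
python3 -c "
from h import *
im=cv2.imread('pics/top2.png')
for t in(90,105,120): lids(im,thr=t)"
```

```text
lid lift mm [ 30.2 -69.2] size 103 65 ang 0.1
lid lift mm [ 12.  -10.3] size 384 337 ang -81.5
lid lift mm [ 30.4 -68.6] size 101 63 ang -0.1
lid lift mm [ 11.9 -10.5] size 384 337 ang -81.5
lid lift mm [ 31.9 -68.5] size 97 61 ang -0.1
```

send_rows([
  {"dx": 0.1,"dy": 0.1,"dz": 0.02,"yaw": 0.1,"claw": -1},
  {"dx": 0.2,"dy": 0.15,"dz": 0.05,"yaw": 0.2,"claw": -1},
  {"dx": 0.3,"dy": 0.2,"dz": 0.08,"yaw": 0.3,"claw": -1},
  {"dx": 0.4,"dy": 0.25,"dz": 0.1,"yaw": 0.38,"claw": -0.4},
  {"dx": 0.447,"dy": 0.298,"dz": 0.13,"yaw": 0.39,"claw": -0.2},
  {"dx": 0.447,"dy": 0.298,"dz": 0.137,"yaw": 0.39,"claw": -0.2},
  {"dx": 0.447,"dy": 0.298,"dz": 0.137,"yaw": 0.39,"claw": -0.2},
])

```text
time: 8.3
tool_pos: [0.5991, -0.26, 0.1476]
tool_rot: [-0.0, 0.937, -0.35, -0.001]
contact_force: [-0.2, 0.5, -0.1]
gripper_width: 0.6
grasp_force: 0.0
```

```bash
python3 -c "
from h import *
go((.6,-.261,.054,-41))"
```

```text
t 8.3 at [ 0.5991 -0.26    0.1476] ang -40.9 tilt -1.0 w 0.6 F [-0.2  0.5 -0.1] 0.0
dx 0.003 dy 0.000 dz 0.187 yaw 0.001
```

send_rows([
  {"dx": 0.003,"dy": 0,"dz": 0.06,"yaw": 0,"claw": -0.2},
  {"dx": 0.003,"dy": 0,"dz": 0.12,"yaw": 0,"claw": -0.2},
  {"dx": 0.003,"dy": 0,"dz": 0.16,"yaw": 0,"claw": -0.2},
  {"dx": 0.003,"dy": 0,"dz": 0.187,"yaw": 0,"claw": -0.2},
  {"dx": 0.003,"dy": 0,"dz": 0.187,"yaw": 0,"claw": 0.3},
  {"dx": 0.003,"dy": 0,"dz": 0.187,"yaw": 0,"claw": 1},
  {"dx": 0.003,"dy": 0,"dz": 0.187,"yaw": 0,"claw": 1},
  {"dx": 0.003,"dy": 0,"dz": 0.187,"yaw": 0,"claw": 1},
  {"dx": 0.003,"dy": 0,"dz": 0.187,"yaw": 0,"claw": 1},
])

```text
time: 9.43
tool_pos: [0.601, -0.2619, 0.0567]
tool_rot: [0.0, 0.937, -0.35, 0.001]
contact_force: [1.4, 1.7, 3.9]
gripper_width: 0.12
grasp_force: 64.0
```

```bash
python3 -c "
from h import *
x,y,a=PL['b1']
go((x,y,.22,a),(x,y,.125,a))"
```

```text
t 9.43 at [ 0.601  -0.2619  0.0567] ang -41.0 tilt -1.0 w 0.12 F [1.4 1.7 3.9] 64.0
dx -0.663 dy -0.725 dz -0.328 yaw -0.390
dx -0.663 dy -0.725 dz -0.138 yaw -0.390
```

send_rows([
  {"dx": 0,"dy": 0,"dz": -0.06,"yaw": 0,"claw": 1},
  {"dx": 0,"dy": 0,"dz": -0.16,"yaw": 0,"claw": 1},
  {"dx": 0,"dy": 0,"dz": -0.27,"yaw": 0,"claw": 1},
  {"dx": -0.04,"dy": -0.04,"dz": -0.35,"yaw": 0,"claw": 1},
  {"dx": -0.11,"dy": -0.12,"dz": -0.35,"yaw": -0.05,"claw": 1},
  {"dx": -0.19,"dy": -0.21,"dz": -0.35,"yaw": -0.1,"claw": 1},
  {"dx": -0.27,"dy": -0.3,"dz": -0.35,"yaw": -0.16,"claw": 1},
  {"dx": -0.35,"dy": -0.38,"dz": -0.35,"yaw": -0.22,"claw": 1},
  {"dx": -0.43,"dy": -0.47,"dz": -0.35,"yaw": -0.28,"claw": 1},
  {"dx": -0.51,"dy": -0.56,"dz": -0.35,"yaw": -0.34,"claw": 1},
  {"dx": -0.59,"dy": -0.645,"dz": -0.35,"yaw": -0.38,"claw": 1},
  {"dx": -0.64,"dy": -0.7,"dz": -0.35,"yaw": -0.39,"claw": 1},
  {"dx": -0.663,"dy": -0.725,"dz": -0.35,"yaw": -0.39,"claw": 1},
  {"dx": -0.663,"dy": -0.725,"dz": -0.35,"yaw": -0.39,"claw": 1},
  {"dx": -0.663,"dy": -0.725,"dz": -0.25,"yaw": -0.39,"claw": 1},
  {"dx": -0.663,"dy": -0.725,"dz": -0.17,"yaw": -0.39,"claw": 1},
  {"dx": -0.663,"dy": -0.725,"dz": -0.138,"yaw": -0.39,"claw": 1},
  {"dx": -0.663,"dy": -0.725,"dz": -0.138,"yaw": -0.39,"claw": 1},
])

```text
time: 11.68
tool_pos: [0.5879, 0.2283, 0.1245]
tool_rot: [0.0, 0.998, -0.066, -0.0]
contact_force: [0.4, -0.7, -1.9]
gripper_width: 0.126
grasp_force: 63.5
```

```bash
python3 -c "
from h import *
x,y,a=PL['b1']
go((x,y,.12,a))
for n in('side',): cv2.imwrite('pics/%s3.png'%n,manip.grab_frame(n)[:,:,::-1])
b=cv2.imread('pics/side3.png')[180:330,180:380]
cv2.imwrite('pics/p3.png',cv2.resize(b,None,fx=4,fy=4,interpolation=2))"
```

```text
t 11.68 at [0.5879 0.2283 0.1245] ang -7.5 tilt -1.0 w 0.126 F [ 0.4 -0.7 -1.9] 63.5
dx 0.000 dy -0.002 dz 0.009 yaw -0.001
```

View pics/p3.png

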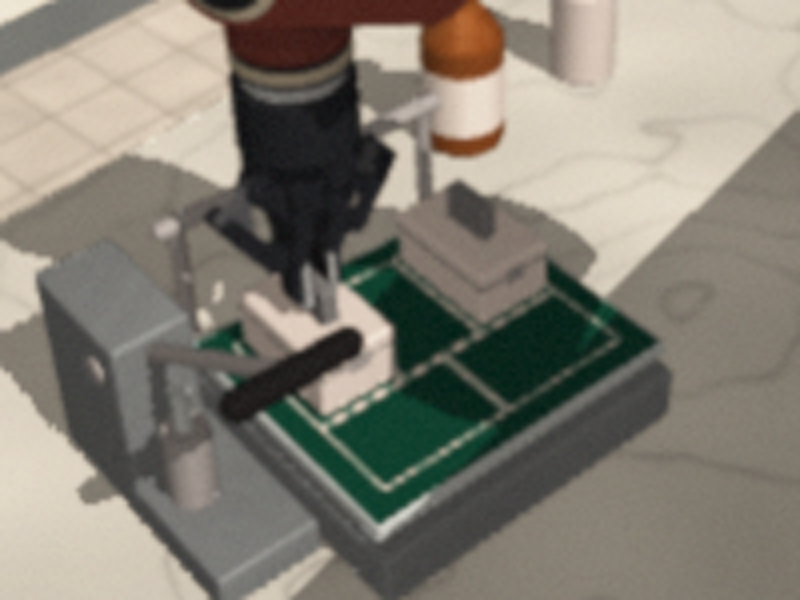

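Case 1 sits inside the b3 lines. Case 2 is held just above b1. Lowering, releasing and backing off now.

send_rows([
  {"dx": 0.001,"dy": -0.002,"dz": 0.006,"yaw": 0,"claw": 1},
  {"dx": 0.001,"dy": -0.002,"dz": 0.01,"yaw": 0,"claw": 1},
  {"dx": 0.001,"dy": -0.002,"dz": 0.01,"yaw": 0,"claw": 1},
])

```text
time: 12.1
tool_pos: [0.5893, 0.2302, 0.1216]
tool_rot: [0.0, 0.998, -0.065, 0.001]
contact_force: [-2.1, -2.3, 5.7]
gripper_width: 0.127
grasp_force: 64.5
```

send_rows([
  {"dx": 0,"dy": 0,"dz": 0.01,"yaw": 0,"claw": 0.3},
  {"dx": 0,"dy": 0,"dz": 0.01,"yaw": 0,"claw": 0.1},
  {"dx": 0,"dy": 0,"dz": 0.01,"yaw": 0,"claw": 0.1},
  {"dx": 0,"dy": 0,"dz": 0.01,"yaw": 0,"claw": 0.1},
  {"dx": 0,"dy": 0,"dz": -0.05,"yaw": 0,"claw": 0.1},
  {"dx": 0,"dy": 0,"dz": -0.15,"yaw": 0,"claw": 0},
  {"dx": 0,"dy": 0.1,"dz": -0.2,"yaw": 0,"claw": -0.2},
  {"dx": 0,"dy": 0.2,"dz": -0.2,"yaw": 0,"claw": -0.2},
  {"dx": 0,"dy": 0.3,"dz": -0.2,"yaw": 0,"claw": -0.2},
  {"dx": 0,"dy": 0.4,"dz": -0.2,"yaw": 0,"claw": -0.2},
  {"dx": -0.1,"dy": 0.5,"dz": -0.2,"yaw": 0,"claw": -0.2},
  {"dx": -0.2,"dy": 0.6,"dz": -0.2,"yaw": 0,"claw": -0.2},
  {"dx": -0.3,"dy": 0.7,"dz": -0.2,"yaw": 0,"claw": -0.2},
  {"dx": -0.35,"dy": 0.75,"dz": -0.2,"yaw": 0,"claw": -0.2},
  {"dx": -0.35,"dy": 0.75,"dz": -0.2,"yaw": 0,"claw": -0.2},
])

```text
time: 13.98
tool_pos: [0.3641, -0.1206, 0.2195]
tool_rot: [0.001, 0.998, -0.068, 0.001]
contact_force: [0.3, 0.2, 0.7]
gripper_width: 0.6
grasp_force: 0.0
```

```bash
python3 -c "
from h import *
im=manip.grab_frame('top')[:,:,::-1].copy(); cv2.imwrite('pics/top4.png',im)
for t in(120,135): lids(im,thr=t)
for b in bars(im,thr=88): print(b)
go((.4545,-.278,.15,63.4),(.4545,-.278,.056,63.4))"
```

```text
lid lift mm [ 31.9 -68.5] size 97 61 ang -0.1
lid lift mm [31.9 67. ] size 97 60 ang -0.0
lid lift mm [ 32.3 -68.4] size 95 60 ang -0.2
lid lift mm [32.2 67.1] size 95 59 ang 0.2
(array([ 0.4773, -0.2295]), np.float64(-27.4), np.float64(53.3), np.float64(5.4), array([380. , 252.2]))
(array([ 0.4552, -0.2756]), np.float64(63.4), np.float64(40.9), np.float64(12.3), array([394.7, 259.5]))
t 14.03 at [ 0.3653 -0.1196  0.2196] ang -7.7 tilt -1.0 w 0.599 F [0.9 1.  0.1] 0.0
dx 0.219 dy 0.290 dz 0.140 yaw -0.827
dx 0.218 dy 0.290 dz 0.328 yaw -0.827
```

send_rows([
  {"dx": 0.05,"dy": 0.1,"dz": 0,"yaw": -0.12,"claw": -0.4},
  {"dx": 0.1,"dy": 0.2,"dz": 0,"yaw": -0.24,"claw": -0.4},
  {"dx": 0.15,"dy": 0.25,"dz": 0.03,"yaw": -0.36,"claw": -0.3},
  {"dx": 0.2,"dy": 0.29,"dz": 0.05,"yaw": -0.48,"claw": -0.2},
  {"dx": 0.219,"dy": 0.29,"dz": 0.08,"yaw": -0.6,"claw": -0.2},
  {"dx": 0.219,"dy": 0.29,"dz": 0.11,"yaw": -0.72,"claw": -0.2},
  {"dx": 0.219,"dy": 0.29,"dz": 0.14,"yaw": -0.827,"claw": -0.2},
  {"dx": 0.219,"dy": 0.29,"dz": 0.14,"yaw": -0.827,"claw": -0.2},
  {"dx": 0.219,"dy": 0.29,"dz": 0.14,"yaw": -0.827,"claw": -0.2},
])

```text
time: 15.15
tool_pos: [0.4567, -0.2763, 0.1497]
tool_rot: [0.0, 0.85, 0.527, 0.0]
contact_force: [0.9, -0.4, 0.7]
gripper_width: 0.596
grasp_force: 0.0
```

```bash
python3 -c "
from h import *
go((.4545,-.278,.056,63.4))"
```

```text
t 15.15 at [ 0.4567 -0.2763  0.1497] ang 63.6 tilt -1.0 w 0.596 F [ 0.9 -0.4  0.7] 0.0
dx -0.005 dy -0.002 dz 0.187 yaw 0.002
```

send_rows([
  {"dx": -0.005,"dy": -0.002,"dz": 0.06,"yaw": 0.002,"claw": -0.2},
  {"dx": -0.005,"dy": -0.002,"dz": 0.12,"yaw": 0.002,"claw": -0.2},
  {"dx": -0.005,"dy": -0.002,"dz": 0.16,"yaw": 0.002,"claw": -0.2},
  {"dx": -0.005,"dy": -0.002,"dz": 0.187,"yaw": 0.002,"claw": -0.2},
  {"dx": -0.005,"dy": -0.002,"dz": 0.187,"yaw": 0.002,"claw": 0.3},
  {"dx": -0.005,"dy": -0.002,"dz": 0.187,"yaw": 0.002,"claw": 1},
  {"dx": -0.005,"dy": -0.002,"dz": 0.187,"yaw": 0.002,"claw": 1},
  {"dx": -0.005,"dy": -0.002,"dz": 0.187,"yaw": 0.002,"claw": 1},
  {"dx": -0.005,"dy": -0.002,"dz": 0.187,"yaw": 0.002,"claw": 1},
])

```text
time: 16.27
tool_pos: [0.4548, -0.2792, 0.0573]
tool_rot: [0.001, 0.851, 0.526, 0.001]
contact_force: [2.2, -0.9, 6.7]
gripper_width: 0.119
grasp_force: 63.2
```

```bash
python3 -c "
from h import *
x,y,a=PL['a2']
go((x,y,.23,a),(x,y,.127,a))"
```

```text
t 16.27 at [ 0.4548 -0.2792  0.0573] ang 63.4 tilt -1.0 w 0.119 F [ 2.2 -0.9  6.7] 63.2
dx 0.749 dy -0.297 dz -0.347 yaw -0.223
dx 0.749 dy -0.298 dz -0.141 yaw -0.223
```

send_rows([
  {"dx": 0,"dy": 0,"dz": -0.06,"yaw": 0,"claw": 1},
  {"dx": 0,"dy": 0,"dz": -0.16,"yaw": 0,"claw": 1},
  {"dx": 0,"dy": 0,"dz": -0.27,"yaw": 0,"claw": 1},
  {"dx": 0.05,"dy": -0.02,"dz": -0.35,"yaw": 0,"claw": 1},
  {"dx": 0.15,"dy": -0.06,"dz": -0.35,"yaw": -0.05,"claw": 1},
  {"dx": 0.26,"dy": -0.1,"dz": -0.35,"yaw": -0.1,"claw": 1},
  {"dx": 0.37,"dy": -0.147,"dz": -0.35,"yaw": -0.15,"claw": 1},
  {"dx": 0.48,"dy": -0.19,"dz": -0.35,"yaw": -0.2,"claw": 1},
  {"dx": 0.59,"dy": -0.234,"dz": -0.35,"yaw": -0.223,"claw": 1},
  {"dx": 0.68,"dy": -0.27,"dz": -0.35,"yaw": -0.223,"claw": 1},
  {"dx": 0.73,"dy": -0.29,"dz": -0.35,"yaw": -0.223,"claw": 1},
  {"dx": 0.749,"dy": -0.297,"dz": -0.35,"yaw": -0.223,"claw": 1},
  {"dx": 0.749,"dy": -0.297,"dz": -0.35,"yaw": -0.223,"claw": 1},
  {"dx": 0.749,"dy": -0.297,"dz": -0.25,"yaw": -0.223,"claw": 1},
  {"dx": 0.749,"dy": -0.297,"dz": -0.17,"yaw": -0.223,"claw": 1},
  {"dx": 0.749,"dy": -0.297,"dz": -0.141,"yaw": -0.223,"claw": 1},
  {"dx": 0.749,"dy": -0.297,"dz": -0.141,"yaw": -0.223,"claw": 1},
])

```text
time: 18.4
tool_pos: [0.4883, 0.1221, 0.1262]
tool_rot: [-0.0, 0.752, 0.66, -0.0]
contact_force: [0.8, -0.9, -1.8]
gripper_width: 0.122
grasp_force: 62.0
```

```bash
python3 -c "
from h import *
x,y,a=PL['a2']
go((x,y,.121,a))"
```

```text
t 18.4 at [0.4883 0.1221 0.1262] ang 82.5 tilt -1.0 w 0.122 F [ 0.8 -0.9 -1.8] 62.0
dx 0.001 dy 0.001 dz 0.010 yaw -0.000
```

send_rows([
  {"dx": 0,"dy": 0,"dz": 0.005,"yaw": 0,"claw": 1},
  {"dx": 0,"dy": 0,"dz": 0.01,"yaw": 0,"claw": 1},
  {"dx": 0,"dy": 0,"dz": 0.01,"yaw": 0,"claw": 1},
])

```text
time: 18.77
tool_pos: [0.4891, 0.123, 0.1223]
tool_rot: [0.001, 0.751, 0.66, 0.001]
contact_force: [-0.1, -0.3, -1.3]
gripper_width: 0.119
grasp_force: 62.2
```

send_rows([
  {"dx": 0,"dy": 0,"dz": 0.003,"yaw": 0,"claw": 1},
  {"dx": 0,"dy": 0,"dz": 0.003,"yaw": 0,"claw": 1},
])

```text
time: 19.02
tool_pos: [0.4892, 0.123, 0.1223]
tool_rot: [0.001, 0.751, 0.66, 0.001]
contact_force: [-3.6, -1.5, 7.6]
gripper_width: 0.121
grasp_force: 63.4
```

Contact. Release, rise and clear.

send_rows([
  {"dx": 0,"dy": 0,"dz": -0.001,"yaw": 0,"claw": 0.3},
  {"dx": 0,"dy": 0,"dz": -0.001,"yaw": 0,"claw": 0.1},
  {"dx": 0,"dy": 0,"dz": -0.001,"yaw": 0,"claw": 0.1},
  {"dx": 0,"dy": 0,"dz": -0.001,"yaw": 0,"claw": 0.1},
  {"dx": 0,"dy": 0,"dz": -0.05,"yaw": 0,"claw": 0.1},
  {"dx": 0,"dy": 0,"dz": -0.15,"yaw": 0,"claw": 0.1},
  {"dx": -0.1,"dy": 0,"dz": -0.25,"yaw": 0,"claw": 1},
  {"dx": -0.2,"dy": 0,"dz": -0.35,"yaw": 0,"claw": 1},
  {"dx": -0.3,"dy": 0,"dz": -0.4,"yaw": 0,"claw": 1},
  {"dx": -0.4,"dy": 0,"dz": -0.4,"yaw": 0,"claw": 1},
  {"dx": -0.5,"dy": 0,"dz": -0.4,"yaw": 0,"claw": 1},
  {"dx": -0.5,"dy": 0,"dz": -0.4,"yaw": 0,"claw": 1},
])

```text
time: 20.52
tool_pos: [0.4555, -0.1276, 0.3196]
tool_rot: [-0.0, 0.753, 0.658, -0.0]
contact_force: [-0.6, 1.1, 0.1]
gripper_width: -0.001
grasp_force: 0.0
```

```bash
python3 -c "
from h import *
im=manip.grab_frame('top')[:,:,::-1].copy(); cv2.imwrite('pics/top5.png',im)
sd=manip.grab_frame('side')[:,:,::-1].copy(); cv2.imwrite('pics/side5.png',sd)
for t in(90,105,120,135): lids(im,thr=t)
a=cv2.resize(im[160:280,155:305],None,fx=3.5,fy=3.5,interpolation=2)
b=cv2.resize(sd[220:340,180:380],None,fx=3.5*120/120/1.75,fy=2,interpolation=2)
cv2.imwrite('pics/p5.png',a)
# lever grip in both views
def grip(im,x0,x1,y0,y1,t):
    m=np.zeros(im.shape[:2],np.uint8);m[y0:y1,x0:x1]=(cv2.cvtColor(im,6)[y0:y1,x0:x1]<t)*255
    ct=max(cv2.findContours(m,0,2)[0],key=cv2.contourArea);r=cv2.minAreaRect(ct);M=cv2.moments(m*0+cv2.drawContours(m*0,[ct],0,1,-1));print(r);return M['m10']/M['m00'],M['m01']/M['m00']
pt=grip(im,150,200,245,272,50);ps=grip(sd,225,285,250,300,45)
print(pt,ps)
o1,d1=rays('top',[pt]);o2,d2=rays('side',[ps]);d1,d2=d1[0],d2[0]
t=np.linalg.lstsq(np.c_[d1,-d2],o2-o1,rcond=None)[0];A,B=o1+t[0]*d1,o2+t[1]*d2;print(A,B)
c=np.array([.5461,.1661]);th=np.radians(-7.44);X=np.array([np.cos(th),np.sin(th)]);Y=np.array([-X[1],X[0]]);q=((A+B)/2)[:2]-c;print('lift',q@X,q@Y)
go()
"
```

```text
lid lift mm [-51.1 -50.7] size 97 64 ang -89.9
lid lift mm [ 32.5 -69.2] size 98 65 ang 0.4
lid lift mm [36. 33.] size 97 63 ang 0.3
lid lift mm [ 12.  -10.3] size 384 337 ang -81.5
lid lift mm [-51.5 -50.6] size 95 63 ang 89.8
lid lift mm [ 32.8 -68.8] size 96 63 ang 0.2
lid lift mm [36.  33.2] size 96 62 ang 0.0
lid lift mm [ 11.9 -10.5] size 384 337 ang -81.5
lid lift mm [-51.8 -50.5] size 94 61 ang 89.7
lid lift mm [ 32.9 -68.6] size 95 61 ang -0.1
lid lift mm [36.  33.3] size 95 61 ang 0.0
lid lift mm [-52.  -50.4] size 93 59 ang 89.6
lid lift mm [ 32.8 -68.5] size 94 60 ang -0.1
lid lift mm [36.1 33.4] size 94 60 ang 0.3
((174.54046630859375, 257.7369689941406), (29.575124740600586, 6.158316612243652), 8.746162414550781)
((252.0, 281.0), (36.0, 34.0), 90.0)
(174.56172839506172, 258.037037037037) (253.6740890688259, 276.165991902834)
[0.45313789 0.35720656 0.23031439] [0.4515658  0.35586968 0.22989468]
lift -0.117618318725239 0.1766955761225525
t 20.62 at [ 0.456  -0.125   0.3196] ang 82.5 tilt -1.0 w 0.001 F [-0.  -0.6 -0.5] 0.0
```

View pics/p5.png

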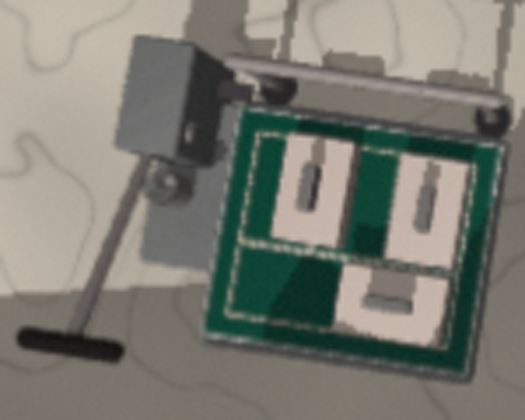

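View pics/side5.png

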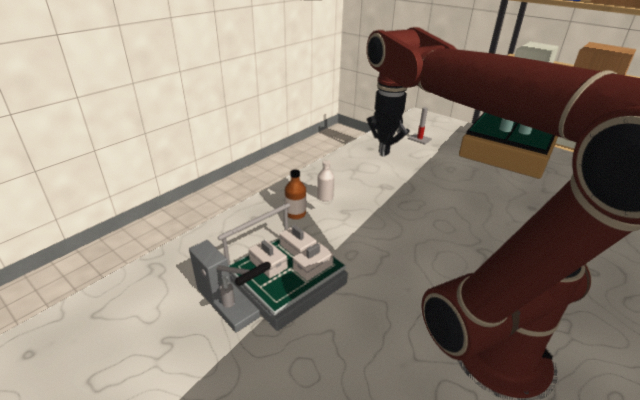

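The knock happened: case 2 now lies between b1 and b2 (lid centre at lift (36, 33)), while the other two are squarely placed. I'll move it back into b1.

send_rows([
  {"dx": 0.05,"dy": 0.03,"dz": 0,"yaw": 0.12,"claw": -0.2},
  {"dx": 0.15,"dy": 0.06,"dz": 0,"yaw": 0.24,"claw": -0.2},
  {"dx": 0.25,"dy": 0.09,"dz": 0,"yaw": 0.36,"claw": -0.2},
  {"dx": 0.35,"dy": 0.12,"dz": 0,"yaw": 0.48,"claw": -0.2},
  {"dx": 0.45,"dy": 0.15,"dz": 0,"yaw": 0.6,"claw": -0.2},
  {"dx": 0.55,"dy": 0.16,"dz": 0,"yaw": 0.72,"claw": -0.2},
  {"dx": 0.65,"dy": 0.17,"dz": 0,"yaw": 0.84,"claw": -0.2},
  {"dx": 0.65,"dy": 0.17,"dz": 0.1,"yaw": 0.96,"claw": -0.2},
  {"dx": 0.65,"dy": 0.17,"dz": 0.2,"yaw": 1,"claw": -0.2},
  {"dx": 0.65,"dy": 0.17,"dz": 0.2,"yaw": 1,"claw": -0.2},
])

```text
time: 21.88
tool_pos: [0.5784, 0.1877, 0.214]
tool_rot: [0.001, 1.0, -0.027, -0.005]
contact_force: [-0.2, 0.6, 0.0]
gripper_width: 0.602
grasp_force: 0.0
```

```bash
python3 -c "
from h import *
go((.5877,.1949,.17,-7.4),(.5877,.1949,.121,-7.4))"
```

```text
t 21.88 at [0.5784 0.1877 0.214 ] ang -3.1 tilt -0.9999 w 0.602 F [-0.2  0.6  0. ] 0.0
dx 0.019 dy -0.016 dz 0.088 yaw 0.050
dx 0.020 dy -0.016 dz 0.186 yaw 0.050
```

send_rows([
  {"dx": 0.019,"dy": -0.016,"dz": 0.06,"yaw": 0.05,"claw": -0.2},
  {"dx": 0.019,"dy": -0.016,"dz": 0.06,"yaw": 0.05,"claw": -0.2},
  {"dx": 0.019,"dy": -0.016,"dz": 0.06,"yaw": 0.05,"claw": -0.2},
])

```text
time: 22.25
tool_pos: [0.5929, 0.1943, 0.1925]
tool_rot: [-0.0, 0.998, -0.066, 0.001]
contact_force: [-0.5, -0.3, -1.0]
gripper_width: 0.605
grasp_force: 0.0
```

```bash
python3 -c "
from h import *
go((.5877,.1949,.122,-7.4))
im=manip.grab_frame('top')[:,:,::-1].copy();cv2.imwrite('pics/top6.png',im)"
```

```text
t 22.25 at [0.5929 0.1943 0.1925] ang -7.5 tilt -1.0 w 0.605 F [-0.5 -0.3 -1. ] 0.0
dx -0.011 dy 0.000 dz 0.141 yaw -0.001
```

send_rows([
  {"dx": -0.011,"dy": 0,"dz": 0.03,"yaw": 0,"claw": -0.2},
  {"dx": -0.011,"dy": 0,"dz": 0.07,"yaw": 0,"claw": -0.2},
  {"dx": -0.011,"dy": 0,"dz": 0.11,"yaw": 0,"claw": -0.2},
  {"dx": -0.011,"dy": 0,"dz": 0.141,"yaw": 0,"claw": -0.2},
  {"dx": -0.011,"dy": 0,"dz": 0.141,"yaw": 0,"claw": 0.3},
  {"dx": -0.011,"dy": 0,"dz": 0.141,"yaw": 0,"claw": 1},
  {"dx": -0.011,"dy": 0,"dz": 0.141,"yaw": 0,"claw": 1},
  {"dx": -0.011,"dy": 0,"dz": 0.141,"yaw": 0,"claw": 1},
  {"dx": -0.011,"dy": 0,"dz": 0.141,"yaw": 0,"claw": 1},
])

```text
time: 23.42
tool_pos: [0.587, 0.1946, 0.1198]
tool_rot: [-0.0, 0.998, -0.067, 0.0]
contact_force: [0.4, 0.3, 0.3]
gripper_width: 0.123
grasp_force: 63.2
```

```bash
python3 -c "
from h import *
go((.5893,.2302,.122,-7.44))"
```

```text
t 23.43 at [0.587  0.1946 0.1198] ang -7.6 tilt -1.0 w 0.123 F [0.4 0.3 0.3] 63.2
dx -0.005 dy -0.071 dz -0.004 yaw -0.002
```

send_rows([
  {"dx": 0,"dy": 0,"dz": -0.02,"yaw": -0.002,"claw": 1},
  {"dx": 0,"dy": 0,"dz": -0.04,"yaw": -0.002,"claw": 1},
  {"dx": -0.006,"dy": -0.03,"dz": -0.04,"yaw": -0.002,"claw": 1},
  {"dx": -0.006,"dy": -0.07,"dz": -0.04,"yaw": -0.002,"claw": 1},
  {"dx": -0.006,"dy": -0.07,"dz": -0.04,"yaw": -0.002,"claw": 1},
  {"dx": -0.006,"dy": -0.07,"dz": -0.02,"yaw": -0.002,"claw": 1},
  {"dx": -0.006,"dy": -0.07,"dz": -0.008,"yaw": -0.002,"claw": 1},
  {"dx": -0.006,"dy": -0.07,"dz": -0.002,"yaw": -0.002,"claw": 1},
  {"dx": -0.006,"dy": -0.07,"dz": -0.001,"yaw": -0.002,"claw": 1},
])

```text
time: 24.55
tool_pos: [0.5885, 0.2294, 0.1198]
tool_rot: [0.0, 0.998, -0.065, 0.0]
contact_force: [-1.2, 0.5, -0.1]
gripper_width: 0.126
grasp_force: 63.3
```

send_rows([
  {"dx": 0,"dy": 0,"dz": 0.002,"yaw": 0,"claw": 1},
  {"dx": 0,"dy": 0,"dz": 0.002,"yaw": 0,"claw": 0.3},
  {"dx": 0,"dy": 0,"dz": 0.002,"yaw": 0,"claw": 0.1},
  {"dx": 0,"dy": 0,"dz": 0.002,"yaw": 0,"claw": 0.1},
  {"dx": 0,"dy": 0,"dz": 0.002,"yaw": 0,"claw": 0.1},
  {"dx": 0,"dy": 0,"dz": -0.05,"yaw": 0,"claw": 0.1},
  {"dx": 0,"dy": 0,"dz": -0.15,"yaw": 0,"claw": 0.1},
  {"dx": 0,"dy": 0,"dz": -0.25,"yaw": 0,"claw": 1},
  {"dx": 0,"dy": 0,"dz": -0.35,"yaw": 0,"claw": 1},
  {"dx": -0.1,"dy": 0.05,"dz": -0.4,"yaw": 0,"claw": 1},
  {"dx": -0.2,"dy": 0.1,"dz": -0.4,"yaw": 0,"claw": 1},
  {"dx": -0.3,"dy": 0.2,"dz": -0.4,"yaw": 0,"claw": 1},
  {"dx": -0.4,"dy": 0.3,"dz": -0.4,"yaw": 0,"claw": 1},
  {"dx": -0.4,"dy": 0.4,"dz": -0.4,"yaw": 0,"claw": 1},
  {"dx": -0.4,"dy": 0.5,"dz": -0.4,"yaw": 0,"claw": 1},
  {"dx": -0.4,"dy": 0.5,"dz": -0.4,"yaw": 0,"claw": 1},
])

```text
time: 26.55
tool_pos: [0.3572, 0.0052, 0.3201]
tool_rot: [0.0, 0.998, -0.069, 0.001]
contact_force: [-0.8, 1.1, 0.0]
gripper_width: 0.002
grasp_force: 0.0
```

```bash
python3 -c "
from h import *
im=manip.grab_frame('top')[:,:,::-1].copy(); cv2.imwrite('pics/top7.png',im)
for t in(120,135): lids(im,thr=t)
c=np.array([.5461,.1661]);th=np.radians(-7.44);X=np.array([np.cos(th),np.sin(th)]);Y=np.array([-X[1],X[0]])
for a in (0,.4,.8):
    for py in(.175,):
        r=.22;b=np.radians(32.1)-a;xp=-.1176+r*np.cos(np.radians(32.1)); print(a,c+X*(xp-r*np.cos(b))+Y*py,.12+r*np.sin(b))
go()
"
```

```text
lid lift mm [-51.8 -50.5] size 94 61 ang -89.4
lid lift mm [ 32.8 -68.5] size 95 61 ang -0.0
lid lift mm [31.7 67. ] size 97 60 ang 0.5
lid lift mm [-52.5 -50.4] size 93 60 ang 89.8
lid lift mm [ 32.8 -68.4] size 94 60 ang -0.1
lid lift mm [32.3 67.1] size 95 59 ang 0.1
0 [0.45215045 0.35485445] 0.23690768749397823
0.4 [0.42159549 0.35884454] 0.15510445169103307
0.8 [0.42504    0.35839473] 0.06775899484296011
t 26.6 at [0.3575 0.0066 0.32  ] ang -7.7 tilt -1.0 w -0.002 F [-0.3  0.6 -0.5] 0.0
```

All three cases are square in their places (lid centres within about 1.5 mm of the outline centres). Next, hover above the lever grip.

```bash
python3 -c "
from h import *
go((.450,.370,.30,-7.44))"
```

```text
t 26.6 at [0.3575 0.0066 0.32  ] ang -7.7 tilt -1.0 w -0.002 F [-0.3  0.6 -0.5] 0.0
dx 0.086 dy -0.745 dz 0.040 yaw -0.003
```

send_rows([
  {"dx": 0,"dy": -0.1,"dz": 0,"yaw": 0,"claw": 1},
  {"dx": 0,"dy": -0.22,"dz": 0,"yaw": 0,"claw": 1},
  {"dx": 0.02,"dy": -0.34,"dz": 0,"yaw": 0,"claw": 1},
  {"dx": 0.04,"dy": -0.46,"dz": 0,"yaw": 0,"claw": 1},
  {"dx": 0.06,"dy": -0.58,"dz": 0,"yaw": 0,"claw": 1},
  {"dx": 0.08,"dy": -0.7,"dz": 0.02,"yaw": -0.003,"claw": 1},
  {"dx": 0.086,"dy": -0.745,"dz": 0.04,"yaw": -0.003,"claw": 1},
  {"dx": 0.086,"dy": -0.745,"dz": 0.04,"yaw": -0.003,"claw": 1},
  {"dx": 0.086,"dy": -0.745,"dz": 0.04,"yaw": -0.003,"claw": 1},
])

```text
time: 27.72
tool_pos: [0.448, 0.3719, 0.3]
tool_rot: [0.0, 0.998, -0.062, -0.0]
contact_force: [-0.9, -0.8, -0.2]
gripper_width: 0.001
grasp_force: 0.0
```

```bash
python3 -c "
from h import *
go((.450,.370,.246,-7.44))
sd=manip.grab_frame('side')[:,:,::-1].copy()
cv2.imwrite('pics/p8.png',cv2.resize(sd[180:330,160:360],None,fx=3,fy=3,interpolation=2))"
```

```text
t 27.73 at [0.448  0.3719 0.3   ] ang -7.1 tilt -1.0 w 0.001 F [-0.9 -0.8 -0.2] 0.0
dx 0.005 dy 0.003 dz 0.108 yaw 0.004
```

View pics/p8.png

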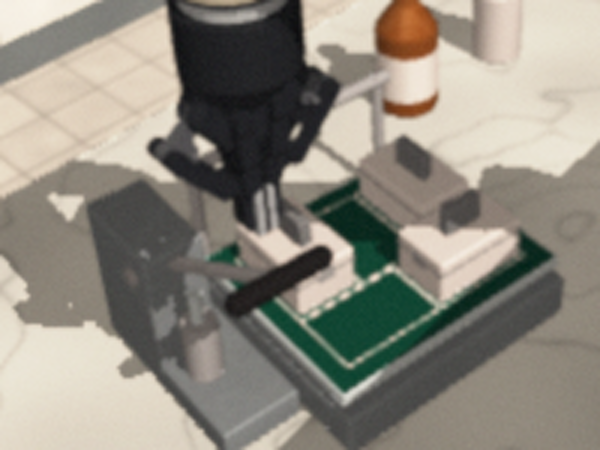

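The closed fingertips hang above the grip bar (tip at crop (265,228), grip at (280,280)). Start with half a stroke, following the arc, to check the contact.

send_rows([
  {"dx": 0.003,"dy": 0,"dz": 0.06,"yaw": 0,"claw": 1},
  {"dx": 0.003,"dy": 0,"dz": 0.1,"yaw": 0,"claw": 1},
  {"dx": -0.01,"dy": 0,"dz": 0.13,"yaw": 0,"claw": 1},
  {"dx": -0.02,"dy": 0,"dz": 0.155,"yaw": 0,"claw": 1},
  {"dx": -0.034,"dy": 0,"dz": 0.186,"yaw": 0,"claw": 1},
  {"dx": -0.034,"dy": 0,"dz": 0.186,"yaw": 0,"claw": 1},
])

```text
time: 28.52
tool_pos: [0.4302, 0.3732, 0.2097]
tool_rot: [0.0, 0.998, -0.063, -0.001]
contact_force: [-9.3, -4.6, 14.5]
gripper_width: -0.003
grasp_force: 7.4
```

```bash
python3 -c "
from h import *
go()
sd=manip.grab_frame('side')[:,:,::-1].copy()
cv2.imwrite('pics/p9.png',cv2.resize(sd[180:330,160:360],None,fx=3,fy=3,interpolation=2))"
```

```text
t 28.52 at [0.4302 0.3732 0.2097] ang -7.2 tilt -1.0 w -0.003 F [-9.3 -4.6 14.5] 7.4
```

View pics/p9.png

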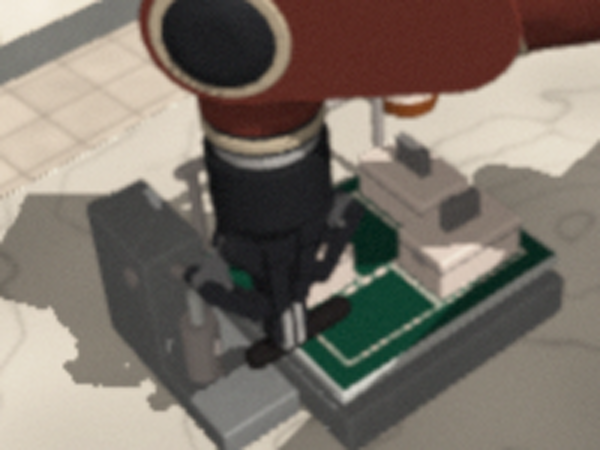

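Contact is good (15 N), with the tip slightly to the bar's -x side, so I'll correct by 5 mm and finish the stroke.

send_rows([
  {"dx": 0.004,"dy": 0,"dz": 0.02,"yaw": 0,"claw": 1},
  {"dx": -0.006,"dy": 0,"dz": 0.055,"yaw": 0,"claw": 1},
  {"dx": -0.012,"dy": 0,"dz": 0.09,"yaw": 0,"claw": 1},
  {"dx": -0.015,"dy": 0,"dz": 0.13,"yaw": 0,"claw": 1},
  {"dx": -0.016,"dy": 0,"dz": 0.17,"yaw": 0,"claw": 1},
  {"dx": -0.012,"dy": 0,"dz": 0.21,"yaw": 0,"claw": 1},
  {"dx": -0.005,"dy": 0,"dz": 0.24,"yaw": 0,"claw": 1},
  {"dx": -0.003,"dy": 0,"dz": 0.262,"yaw": 0,"claw": 1},
  {"dx": -0.003,"dy": 0,"dz": 0.262,"yaw": 0,"claw": 1},
])

```text
time: 29.7
tool_pos: [0.4301, 0.3757, 0.0784]
tool_rot: [-0.002, 0.998, -0.063, -0.0]
contact_force: [-6.4, 2.4, 11.2]
gripper_width: -0.001
grasp_force: 5.7
```

```bash
python3 -c "
from h import *
go()
sd=manip.grab_frame('side')[:,:,::-1].copy()
cv2.imwrite('pics/p10.png',cv2.resize(sd[180:330,160:360],None,fx=3,fy=3,interpolation=2))"
```

```text
t 29.7 at [0.4301 0.3757 0.0784] ang -7.2 tilt -1.0 w -0.001 F [-6.4  2.4 11.2] 5.7
```

View pics/p10.png

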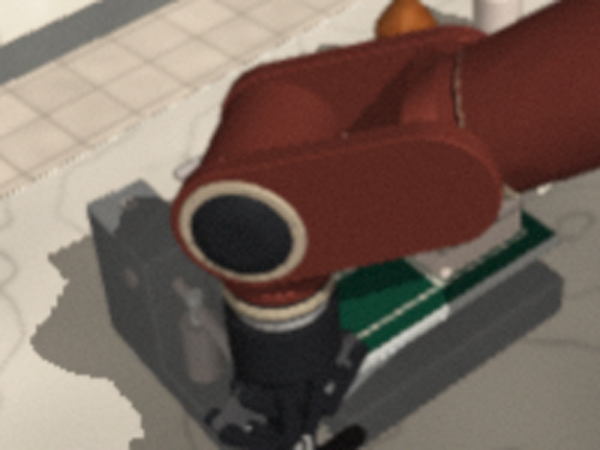

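send_rows([
  {"dx": 0.002,"dy": 0,"dz": 0.006,"yaw": 0,"claw": 1},
  {"dx": 0.002,"dy": 0,"dz": 0.012,"yaw": 0,"claw": 1},
  {"dx": 0.002,"dy": 0,"dz": 0.012,"yaw": 0,"claw": 1},
])

```text
time: 30.12
tool_pos: [0.4311, 0.3758, 0.076]
tool_rot: [-0.002, 0.998, -0.063, -0.001]
contact_force: [-14.0, -2.7, 26.9]
gripper_width: 0.003
grasp_force: 13.7
```

The force rise to 27 N shows the stop is reached, and the picture shows the plate lifted. Now retrace up the arc until clear of the grip.

send_rows([
  {"dx": -0.006,"dy": 0,"dz": -0.06,"yaw": 0,"claw": 1},
  {"dx": -0.008,"dy": 0,"dz": -0.13,"yaw": 0,"claw": 1},
  {"dx": 0,"dy": 0,"dz": -0.2,"yaw": 0,"claw": 1},
  {"dx": 0.02,"dy": 0,"dz": -0.27,"yaw": 0,"claw": 1},
  {"dx": 0.05,"dy": 0,"dz": -0.34,"yaw": 0,"claw": 1},
  {"dx": 0.055,"dy": -0.005,"dz": -0.4,"yaw": 0,"claw": 1},
  {"dx": 0.055,"dy": -0.005,"dz": -0.4,"yaw": 0,"claw": 1},
  {"dx": 0.055,"dy": -0.005,"dz": -0.4,"yaw": 0,"claw": 1},
])

```text
time: 31.12
tool_pos: [0.4582, 0.3723, 0.2685]
tool_rot: [0.0, 0.998, -0.063, -0.001]
contact_force: [0.0, -0.4, 0.1]
gripper_width: -0.001
grasp_force: 0.0
```

```bash
python3 -c "
from h import *
go((.452,.370,.276,-7.44))
im=manip.grab_frame('top')[:,:,::-1].copy();cv2.imwrite('pics/top11.png',im)
sd=manip.grab_frame('side')[:,:,::-1].copy();cv2.imwrite('pics/side11.png',sd)
cv2.imwrite('pics/p11.png',cv2.resize(sd[180:330,160:360],None,fx=3,fy=3,interpolation=2))"
```

```text
t 31.12 at [0.4582 0.3723 0.2685] ang -7.2 tilt -1.0 w -0.001 F [ 0.  -0.4  0.1] 0.0
dx -0.012 dy 0.006 dz -0.015 yaw 0.003
```

View pics/p11.png

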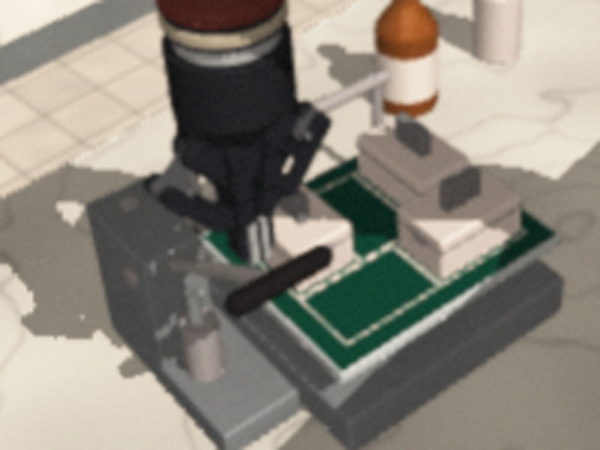

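The lever is back up, the plate has risen and the cases stand undisturbed. Stroke 2, down and up.

send_rows([
  {"dx": -0.008,"dy": 0,"dz": 0.045,"yaw": 0,"claw": 1},
  {"dx": -0.027,"dy": 0,"dz": 0.085,"yaw": 0,"claw": 1},
  {"dx": -0.045,"dy": 0,"dz": 0.124,"yaw": 0,"claw": 1},
  {"dx": -0.06,"dy": 0,"dz": 0.167,"yaw": 0,"claw": 1},
  {"dx": -0.069,"dy": 0,"dz": 0.209,"yaw": 0,"claw": 1},
  {"dx": -0.073,"dy": 0,"dz": 0.253,"yaw": 0,"claw": 1},
  {"dx": -0.073,"dy": 0,"dz": 0.297,"yaw": 0,"claw": 1},
  {"dx": -0.068,"dy": 0,"dz": 0.34,"yaw": 0,"claw": 1},
  {"dx": -0.06,"dy": 0,"dz": 0.383,"yaw": 0,"claw": 1},
  {"dx": -0.056,"dy": 0,"dz": 0.4,"yaw": 0,"claw": 1},
  {"dx": -0.055,"dy": 0,"dz": 0.4,"yaw": 0,"claw": 1},
  {"dx": -0.055,"dy": 0,"dz": 0.4,"yaw": 0,"claw": 1},
])

```text
time: 32.72
tool_pos: [0.4278, 0.3779, 0.0757]
tool_rot: [-0.0, 0.998, -0.062, -0.005]
contact_force: [-26.6, -6.3, 44.3]
gripper_width: 0.001
grasp_force: 22.3
```

send_rows([
  {"dx": -0.008,"dy": 0,"dz": -0.06,"yaw": 0,"claw": 1},
  {"dx": -0.012,"dy": 0,"dz": -0.13,"yaw": 0,"claw": 1},
  {"dx": -0.005,"dy": 0,"dz": -0.2,"yaw": 0,"claw": 1},
  {"dx": 0.015,"dy": 0,"dz": -0.27,"yaw": 0,"claw": 1},
  {"dx": 0.045,"dy": 0,"dz": -0.34,"yaw": 0,"claw": 1},
  {"dx": 0.055,"dy": 0,"dz": -0.4,"yaw": 0,"claw": 1},
  {"dx": 0.055,"dy": 0,"dz": -0.4,"yaw": 0,"claw": 1},
  {"dx": 0.055,"dy": 0,"dz": -0.4,"yaw": 0,"claw": 1},
])

```text
time: 33.72
tool_pos: [0.4576, 0.3722, 0.2667]
tool_rot: [0.001, 0.998, -0.063, -0.002]
contact_force: [-0.3, -0.0, -0.3]
gripper_width: -0.0
grasp_force: 0.0
```

```bash
python3 -c "
from h import *
go((.458,.372,.2685,-7.44))"
```

```text
t 33.73 at [0.4576 0.3722 0.2667] ang -7.2 tilt -1.0 w -0.0 F [-0.3 -0.  -0.3] 0.0
dx 0.001 dy 0.000 dz -0.004 yaw 0.003
```

send_rows([
  {"dx": -0.008,"dy": 0,"dz": 0.045,"yaw": 0,"claw": 1},
  {"dx": -0.027,"dy": 0,"dz": 0.085,"yaw": 0,"claw": 1},
  {"dx": -0.045,"dy": 0,"dz": 0.124,"yaw": 0,"claw": 1},
  {"dx": -0.06,"dy": 0,"dz": 0.167,"yaw": 0,"claw": 1},
  {"dx": -0.069,"dy": 0,"dz": 0.209,"yaw": 0,"claw": 1},
  {"dx": -0.074,"dy": 0,"dz": 0.253,"yaw": 0,"claw": 1},
  {"dx": -0.075,"dy": 0,"dz": 0.297,"yaw": 0,"claw": 1},
  {"dx": -0.071,"dy": 0,"dz": 0.34,"yaw": 0,"claw": 1},
  {"dx": -0.064,"dy": 0,"dz": 0.38,"yaw": 0,"claw": 1},
  {"dx": -0.062,"dy": 0,"dz": 0.392,"yaw": 0,"claw": 1},
  {"dx": -0.062,"dy": 0,"dz": 0.392,"yaw": 0,"claw": 1},
  {"dx": -0.062,"dy": 0,"dz": 0.392,"yaw": 0,"claw": 1},
])

```text
time: 35.22
tool_pos: [0.4253, 0.3776, 0.0761]
tool_rot: [-0.0, 0.998, -0.063, -0.003]
contact_force: [-14.1, -2.8, 26.5]
gripper_width: 0.001
grasp_force: 13.3
```

Same tip height at the stop (0.076), 27 N. Up, then stroke 4.

send_rows([
  {"dx": -0.006,"dy": 0,"dz": -0.06,"yaw": 0,"claw": 1},
  {"dx": -0.01,"dy": 0,"dz": -0.13,"yaw": 0,"claw": 1},
  {"dx": -0.002,"dy": 0,"dz": -0.2,"yaw": 0,"claw": 1},
  {"dx": 0.02,"dy": 0,"dz": -0.27,"yaw": 0,"claw": 1},
  {"dx": 0.05,"dy": 0,"dz": -0.34,"yaw": 0,"claw": 1},
  {"dx": 0.062,"dy": 0,"dz": -0.392,"yaw": 0,"claw": 1},
  {"dx": 0.062,"dy": 0,"dz": -0.392,"yaw": 0,"claw": 1},
  {"dx": 0.062,"dy": 0,"dz": -0.392,"yaw": 0,"claw": 1},
])

```text
time: 36.22
tool_pos: [0.4574, 0.3722, 0.2663]
tool_rot: [0.001, 0.998, -0.063, -0.002]
contact_force: [-0.1, 0.1, -0.5]
gripper_width: -0.005
grasp_force: 0.0
```

send_rows([
  {"dx": -0.008,"dy": 0,"dz": 0.045,"yaw": 0,"claw": 1},
  {"dx": -0.027,"dy": 0,"dz": 0.085,"yaw": 0,"claw": 1},
  {"dx": -0.045,"dy": 0,"dz": 0.124,"yaw": 0,"claw": 1},
  {"dx": -0.06,"dy": 0,"dz": 0.167,"yaw": 0,"claw": 1},
  {"dx": -0.069,"dy": 0,"dz": 0.209,"yaw": 0,"claw": 1},
  {"dx": -0.074,"dy": 0,"dz": 0.253,"yaw": 0,"claw": 1},
  {"dx": -0.075,"dy": 0,"dz": 0.297,"yaw": 0,"claw": 1},
  {"dx": -0.071,"dy": 0,"dz": 0.34,"yaw": 0,"claw": 1},
  {"dx": -0.064,"dy": 0,"dz": 0.38,"yaw": 0,"claw": 1},
  {"dx": -0.062,"dy": 0,"dz": 0.392,"yaw": 0,"claw": 1},
  {"dx": -0.062,"dy": 0,"dz": 0.392,"yaw": 0,"claw": 1},
  {"dx": -0.062,"dy": 0,"dz": 0.392,"yaw": 0,"claw": 1},
])

```text
time: 37.72
tool_pos: [0.4252, 0.3776, 0.0761]
tool_rot: [-0.0, 0.998, -0.063, -0.003]
contact_force: [-14.1, -2.4, 26.3]
gripper_width: -0.004
grasp_force: 13.1
```

send_rows([
  {"dx": -0.006,"dy": 0,"dz": -0.06,"yaw": 0,"claw": 1},
  {"dx": -0.01,"dy": 0,"dz": -0.13,"yaw": 0,"claw": 1},
  {"dx": -0.002,"dy": 0,"dz": -0.2,"yaw": 0,"claw": 1},
  {"dx": 0.02,"dy": 0,"dz": -0.27,"yaw": 0,"claw": 1},
  {"dx": 0.05,"dy": 0,"dz": -0.34,"yaw": 0,"claw": 1},
  {"dx": 0.062,"dy": 0,"dz": -0.392,"yaw": 0,"claw": 1},
  {"dx": 0.062,"dy": 0,"dz": -0.45,"yaw": 0,"claw": 1},
  {"dx": 0.062,"dy": 0,"dz": -0.45,"yaw": 0,"claw": 1},
  {"dx": 0.062,"dy": 0,"dz": -0.45,"yaw": 0,"claw": 1},
])

```text
time: 38.85
tool_pos: [0.4577, 0.3723, 0.2956]
tool_rot: [0.001, 0.998, -0.063, -0.002]
contact_force: [-0.4, 0.0, -1.1]
gripper_width: 0.001
grasp_force: 0.0
```

```bash
python3 -c "
from h import *
go((.458,.372,.2685,-7.44))
im=manip.grab_frame('top')[:,:,::-1].copy();cv2.imwrite('pics/top12.png',im)
sd=manip.grab_frame('side')[:,:,::-1].copy();cv2.imwrite('pics/side12.png',sd)
cv2.imwrite('pics/p12.png',cv2.resize(sd[180:330,160:360],None,fx=3,fy=3,interpolation=2))
for t in(120,135): lids(im,z=.1945,thr=t)"
```

```text
t 38.85 at [0.4577 0.3723 0.2956] ang -7.2 tilt -1.0 w 0.001 F [-0.4  0.  -1.1] 0.0
dx 0.001 dy 0.000 dz 0.054 yaw 0.003
lid lift mm [-52.1 -49.9] size 90 58 ang -89.3
lid lift mm [ 34.6 -68.5] size 92 61 ang -0.3
lid lift mm [31.7 68.3] size 94 58 ang 0.2
lid lift mm [ 40.3 -86.1] size 78 26 ang 2.4
```

View pics/p12.png

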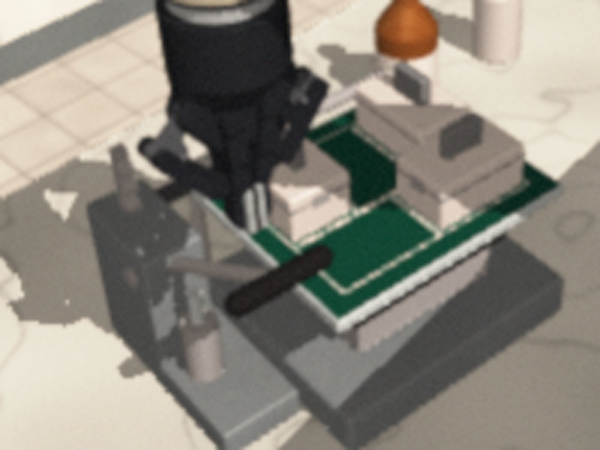

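The plate is high, the lever is up and the toothed bar stands above the block. Checking the plate height from its apparent size and its corner.

```bash
python3 -c "
from h import *
for f,zs in(('top7',(.065,.068)),('top11',(.065,.09,.1)),('top12',(.111,.13,.14,.149,.155))):
    im=cv2.imread('pics/%s.png'%f)
    for z in zs: print(f,z,lift(im,z)[0])
sd=cv2.imread('pics/side12.png')
# near-left plate corner (crop 3x ~ (340,328)) vs prediction at lift (-106,123)
c=np.array([.5461,.1661]);th=np.radians(-7.44);X=np.array([np.cos(th),np.sin(th)]);Y=np.array([-X[1],X[0]])
for z in(.13,.149): print(z,(proj('side',np.r_[c-.106*X+.123*Y,z])-[160,180])*3,(proj('side',np.r_[c-.106*X-.123*Y,z])-[160,180])*3)
"
```

```text
top7 0.065 (array([0.54597809, 0.16600725]), 236.07252502441406, 204.11318969726562, 82.50731658935547)
top7 0.068 (array([0.54587634, 0.165519  ]), 235.484130859375, 203.60443115234375, 82.50732421875)
top11 0.065 (array([0.54726758, 0.17050987]), 241.69046020507812, 208.13157653808594, 82.50308227539062)
top11 0.09 (array([0.54639185, 0.16634761]), 236.6707000732422, 203.80873107910156, 82.50311279296875)
top11 0.1 (array([0.5460415 , 0.16468271]), 234.6627960205078, 202.07962036132812, 82.50311279296875)
top12 0.111 (array([0.54772119, 0.17293175]), 244.41165161132812, 210.40701293945312, 82.50336456298828)
top12 0.13 (array([0.54702179, 0.16960297]), 240.40029907226562, 206.95375061035156, 82.50337219238281)
top12 0.14 (array([0.54665369, 0.16785103]), 238.28912353515625, 205.13633728027344, 82.50337982177734)
top12 0.149 (array([0.54632245, 0.16627417]), 236.3889923095703, 203.5005645751953, 82.50336456298828)
top12 0.155 (array([0.5461015 , 0.16522299]), 235.12225341796875, 202.4100341796875, 82.50334930419922)
0.13 [[338.91077706 340.80816656]] [[562.85175984 200.76941998]]
0.149 [[337.70160006 323.36097057]] [[564.12763139 184.16950923]]
```

```bash
python3 -c "
from plant import manip
print(manip.job_done())"
```

```text
the job is handed in; nothing more can be done
None
```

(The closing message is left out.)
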